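# Seal a sample box and feed it along the fence under the lamp hood with a push stick

## Robot

A 6-joint arm with a two-finger parallel gripper is mounted at the origin on a cart in front of the work surface, level with it; the furniture and walls round the work are solid. World frame = base frame: x ahead of the robot, y to its left, z up, the work surface at z = 0. Lengths are in m, angles in rad, forces in N, time in s.
With the tool pointing down it reaches from about 0.375 to 0.975 m from the base axis. Payload 3.8 kg.
Tool frame: the origin (TCP) lies at the very end of the fingers, on their centre line; the grasp point (between the pads) lies 19 mm behind it (bot.grip_depth is the distance from the TCP to the grasp point, in m); z points along the fingers, y is the direction in which the jaws open and shut (so a half turn about z gives the same grasp; the last joint's range is limited). The gripper opens to 85 mm and grips with 20 to 120 N. Pads are 22 mm wide; open, the fingers measure 114 mm over their backs; the gripper's body (76 mm by 85 mm) begins 54 mm behind the grasp point. The pads swing forward as they close: fully open they stand 13 mm farther back than shut.
Start: joints at [-1.244, 0.264, 1.604, -0, 1.274, -0.037], TCP at [0.24, -0.631, 0.211] pointing down, gripper open.
Joint ranges: [-2.63, 2.63], [-0.94, 2.18], [0.31, 2.57], [-1.31, 4.45], [0, 2.66], [-2.55, 2.55]. Speed limits (rad/s): [2.57, 2.57, 3.14, 3.14, 3.14, 3.14].

## Interface

Orientations are given as a rotation vector (axis times angle).
In Python, from workcell import bot, cams, job gives the robot as it stands.
- The arm moves only by the tool apply_moves, never from a script. Its argument "targets" is a list of rows, each an object of numbers: "dx", "dy", "dz": the shift along the tool's x, y, z in units of 30 mm (1.0 is 30 mm); "wx", "wy", "wz": the turn, a rotation vector about the tool's x, y, z in units of 6 degrees (1.0 is 6 degrees); "jaw": the opening, from 0 (shut) to 1 (fully open). In form: [{"dx": .., "dy": .., "dz": .., "wx": .., "wy": .., "wz": .., "jaw": ..}, ...]. A call has 1 to 5 rows; each row shifts and turns the commanded pose from where the row before left it, along the tool's axes as they then stand; what a row does not reach is not made up. A row lasts 1/10 s, in which the tool goes at most 50 mm and 8.59 degrees, less where a joint would pass 70% of its speed; a pose out of reach is approached as far as the arm can. A call is refused whole if a number of a shift passes 1 or a number of a turn 1, either way. A call with a gripper value outside its range is refused whole. The fingers move at their own pace and stop on an object; "newtons" is the grip in N (left out, the last holds). Time passes only in rows, so rows that do not move let the fingers close. It gives the time, the measured TCP pose, the force and the opening at its end, in the units of the state.
- bot.read_state(): the state, without advancing time (a new reading comes with each control period).
- cams.read_camera(name): name is "scene" or "top" or "wrist"; returns a dict with "color" (400x640x3 uint8, red, green, blue), "range_z" (400x640 float32, m along the optical axis (not along the pixel's ray), 0 where there is no reading), "fx", "fy", "cx", "cy" (pixels), "eye" and "rotation" of the camera in the world; the wrist camera has in their place "T_tool_cam" (4x4, takes a point from camera to tool coordinates, whose origin is the TCP and whose axes are the flange's). Camera axes: x right, y down, z forward; pixel columns grow to the right and rows downward; lengths in m; the calibration is good to about 2 mm. A picture is of the moment at which its call begins: read the wrist's pose just before it.
- job.finish_job(): hands the job in, once; it reports no verdict.
The state is a dict: "time": time; "q": joint angles; "joint_vel": joint speeds; "joint_torque": joint torques, N m; "tool_pos": TCP position; "tcp_rot": TCP orientation; "wrist_force": force on the tool from outside, world axes, zero at the start; "torque": the same for the moment, N m; "width": opening from 0.0 (shut) to 1.0 (fully open).
Only numpy, scipy, OpenCV 4.12 (cv2) and the standard library are available. Lean on these libraries where they do the work, as an engineer would, in place of code of your own. Each camera call takes 0.05 s, during which the arm holds its last target.

## Task

Seal the sample box by pressing all four corner caps of its lid fully down, then push it flat against the feeder's fence without feeding it forward yet. Then lift the push stick out of its rest by its neck, lay it flat on the bare desk and let go, take it again near its tail, and with the stick feed the box along the fence, always pressed against it, until it meets the stop deep under the hood; your hand must not touch the box while it is being fed. Finally lay the stick flat on the bare desk and leave the other things standing as they are.

Things in the scene. Friction and masses are not known exactly. Their poses are not given: they have to be found in the camera images.
- feeder: Fixed feeder: white base plate 150 x 450 x 10 mm (x, y, z), origin at the centre of its underside, feed direction its +y; boxes slide on its top, z = 10 mm. An aluminium fence, 12 mm thick, top at z = 40 mm, runs all along the far side, inner face at x = +50 mm. The infeed half (y = -225 to +30 mm) is open above and on the near side. A box home and flush has its origin at x = +16, y = +165 mm.
- hood_mouth (a point): Middle of the mouth of the white lamp hood over the feeder, on the plate, at feeder x = -7.5, y = +30 mm. The hood covers y = +30 to +225 mm and is 128 mm high; its opening runs from x = -65 mm to the fence and from the plate up to z = 66 mm.
- stop_face (a point): Foot of the stop wall deep inside the hood, at feeder x = +16, y = +215 mm: the front of the box meets it when home.
- sample_box: Loose white plastic box 68 x 100 x 36 mm, about 0.3 kg, origin at the centre of its underside, long along its y, dark gasket line under the lid. It starts on the infeed plate, askew, 12 to 30 mm off the fence. At x = +-23, y = +-38 mm its lid has four round grey press caps, 16 mm in diameter, tops 44 mm above the underside when up, 38 mm when sealed.
- cap_1 (a joint): Press cap at x = -23, y = -38 mm of the sample box, in m: near 0 up, 0.006 fully down; it takes 6 to 8 N to move and stays where it is left.
- cap_2 (a joint): Press cap at x = 23, y = -38 mm of the sample box, in m: near 0 up, 0.006 fully down; it takes 6 to 8 N to move and stays where it is left.
- cap_3 (a joint): Press cap at x = -23, y = 38 mm of the sample box, in m: near 0 up, 0.006 fully down; it takes 6 to 8 N to move and stays where it is left.
- cap_4 (a joint): Press cap at x = 23, y = 38 mm of the sample box, in m: near 0 up, 0.006 fully down; it takes 6 to 8 N to move and stays where it is left.
- stick_rest: Fixed white trough 40 x 155 x 36 mm on the desk, long along its y, origin at the centre of its underside; its channel is 24 mm wide with its floor at z = 12 mm and is open above and at both ends. It hides the rear part of the push stick, so that only the stick's neck can be taken; lift the stick straight up out of it.
- push_stick: Loose grey plastic push stick, about 80 g, lying along its y: bar 18 mm wide (x), 16 mm high, from y = -120 (tail) to +106 mm; origin at the underside, mid length. Its head, 34 mm wide, spans y = +106 to +120 mm. In the rest its origin is at y = +47.5, z = 12 mm of the rest and its bare neck is y = +32 to +105 mm of the stick.
- stick_head (a point): Centre of the push stick's flat push face: stick y = +120 mm, 8 mm above its underside. A lip on the head's -x side (x = -17 to -9 mm) reaches on to y = +142 mm; with the stick along the feeder's +y it bears on the side of the box away from the fence.
- stick_tail (a point): Centre of the push stick's tail end: y = -120 mm, 8 mm above its underside.
- temp_logger: Bystander: small off-white box 52 x 82 x 17 mm on the desk.
- marker_black: Bystander: black marker pen 130 mm long lying on the desk.
- tray_vial: Bystander: small standing glass vial 16 mm wide, 35 mm high.
- dropper: Bystander: small dark dropper bottle 102 mm high, standing behind the feeder.
Not all that is in view belongs to the job. Leave any purple or turquoise look-alike of the sample_box alone.

How it is judged:
By the outcome, as a careful person would: the job done as asked, in the order asked, and still so for the second after the job is handed in, with the robot touching nothing.
It also fails if it takes over 72 s, if anything falls off the work surface, if the arm or the gripper's body presses on something with over 40 N, if the wrist force passes 120 N, or if a joint passes its speed limit or range.

## Working session

There is one attempt and no reset: what is moved stays moved. The work goes in short steps, Python scripts to look and compute and a tool call to move; the robot and the scene stay as the last step left them, time stands still between calls to the robot, and variables do not carry over. Pictures are saved under pics/ and viewed, and the job is handed in when it is done.

Besides the shell and the picture viewer there is one more tool, called in YAML: its name, and indented under it one key for each argument. apply_moves: Moves the arm, as the interface text tells. Its arguments: {"type":"object","properties":{"targets":{"type":"array"},"newtons":{"type":"number"}},"required":["targets"]}

```bash
ls; mkdir -p pics
cat > h.py <<'E'
import numpy as np, cv2
from workcell import bot,cams,job
from scipy.spatial.transform import Rotation as R
def save(im,name): cv2.imwrite('pics/'+name+'.png',cv2.cvtColor(np.ascontiguousarray(im),cv2.COLOR_RGB2BGR))
E
python3 - <<'E'
from h import *
s=bot.read_state(); print(s)
for n in ['scene','top']:
    c=cams.read_camera(n); save(c['color'],n+'0'); np.savez(n+'0.npz',**c)
    print(n,c['fx'],c['cx'],c['cy'],c['eye'],c['rotation'])
E
```

```text
pics
{'time': 0.0, 'q': array([-1.24391148e+00,  2.64752146e-01,  1.60537713e+00, -1.38807696e-05,
        1.27366306e+00, -3.69062846e-02]), 'joint_vel': array([ 0.00056942,  0.00043507,  0.00017484, -0.00013967, -0.00154349,
       -0.00094811]), 'joint_torque': array([-1.26286468e-03, -5.15125036e+01, -3.67310143e+01,  8.63225932e-05,
        1.31037663e-02, -1.43683231e-06]), 'tool_pos': array([ 0.23992247, -0.63010377,  0.20966104]), 'tcp_rot': array([-3.08762442e+00, -5.67908759e-01,  5.19483503e-04]), 'wrist_force': array([-0.45349229,  0.21158169,  0.23478215]), 'torque': array([-0.00778104,  0.02573401, -0.00675531]), 'width': 1.0013215857249362}
scene 490.8476166738614 317.91261303872875 195.80196150081412 [-0.5970587   0.75330058  0.67680774] [-1.12595708  1.96380317 -1.2694009 ]
top 489.54025249820467 328.2224695066151 185.27673063569674 [0.41973654 0.06315579 1.75227583] [-2.19427399  2.15789065 -0.08727836]
```

View pics/scene0.png

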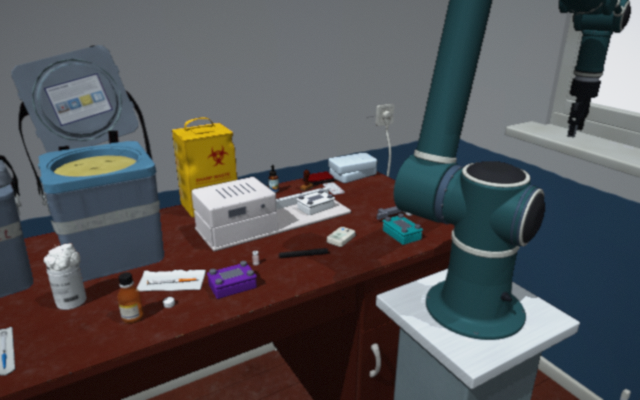

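View pics/top0.png

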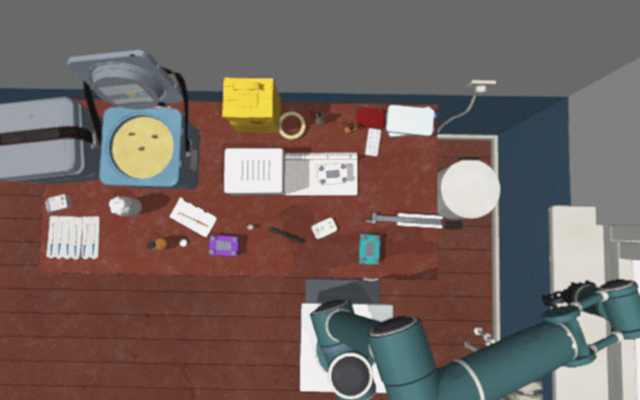

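The top view shows the hood at (255,170), the white box on the infeed at (334,174), the stick in its rest at (405,219), and the look-alikes: turquoise at (370,248) and purple at (224,245). The temp logger is at (324,228). I'm choosing the white box on the feeder plate and checking it with a close crop.

```bash
cat >> h.py <<'E'
def ld(n): return dict(np.load(n+'.npz'))
def rot(c): 
    r=np.asarray(c['rotation']); return R.from_rotvec(r).as_matrix() if r.ndim==1 else r
def ray(c,u,v):
    d=np.stack([(np.asarray(u)-c['cx'])/c['fx'],(np.asarray(v)-c['cy'])/c['fy'],np.ones(np.shape(u))],-1); return d@rot(c).T
def toz(c,u,v,z):
    d=ray(c,u,v); t=(z-c['eye'][2])/d[...,2]; return c['eye']+d*t[...,None]
def cloud(c):
    v,u=np.mgrid[0:400,0:640]; return c['eye']+ray(c,u,v)*c['range_z'][...,None]
def proj(c,p):
    q=(np.asarray(p)-c['eye'])@rot(c); return np.stack([c['fx']*q[...,0]/q[...,2]+c['cx'],c['fy']*q[...,1]/q[...,2]+c['cy']],-1)
def crop(c,u0,u1,v0,v1,k,name):
    save(cv2.resize(c['color'][v0:v1,u0:u1],None,fx=k,fy=k,interpolation=cv2.INTER_CUBIC),name)
E
python3 - <<'E'
from h import *
c=ld('top0'); crop(c,215,375,140,270,5,'topc'); crop(c,350,450,190,270,7,'topd')
P=cloud(c)
for u,v in [(334,174),(300,175),(255,170),(405,219),(430,240),(370,248),(224,245),(324,228),(375,218),(320,157)]: print(u,v,P[v,u].round(3))
s=ld('scene0'); crop(s,180,430,120,260,3,'scc')
E
```

```text
334 174 [0.604 0.052 0.047]
300 175 [0.603 0.174 0.005]
255 170 [0.605 0.317 0.127]
405 219 [ 0.451 -0.199  0.033]
430 240 [ 0.379 -0.293  0.001]
370 248 [ 0.348 -0.078  0.03 ]
224 245 [0.35  0.432 0.035]
324 228 [0.415 0.084 0.015]
375 218 [ 0.453 -0.094  0.027]
320 157 [0.665 0.103 0.037]
```

View pics/topc.png

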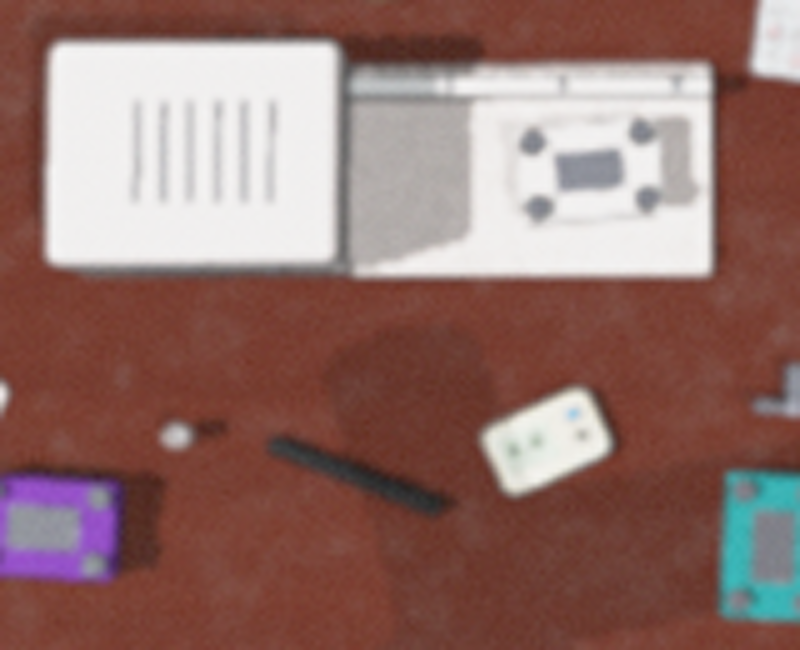

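View pics/topd.png

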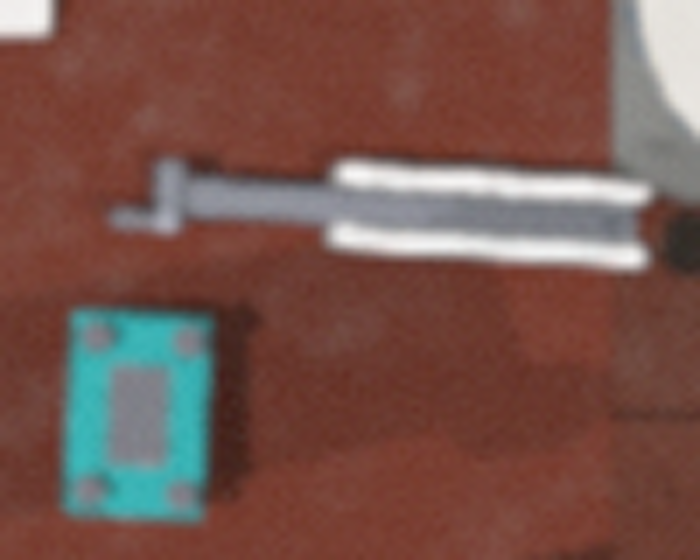

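View pics/scc.png

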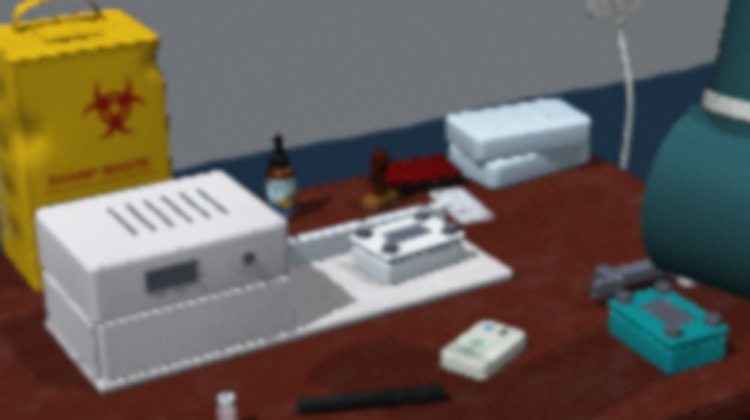

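The crop confirms it: a white box with four grey caps, lying askew on the infeed plate. The stick's lip points toward -x, away from the fence. Next I measure.

Run:
```python
from h import *
c=ld('top0'); im=c['color'].astype(int)
R_,G,B=im[...,0],im[...,1],im[...,2]
# plate+hood mask: non-brown
m=((R_-B)<40)&(im.sum(2)>300)
# near edge of plate, columns 290..350
us=np.arange(292,353);e=[]
for u in us:
    col=np.where(m[150:215,u])[0]; e.append(150+col.max()+0.5)
p=toz(c,us,np.array(e),0.01); k=np.polyfit(p[:,1],p[:,0],1); r=p[:,0]-np.polyval(k,p[:,1]); print('near edge slope',k,r.std())
# right edge
vs=np.arange(156,192);e=[]
for v in vs:
    row=np.where(m[v,330:375])[0]; e.append(330+row.max()+0.5)
p=toz(c,np.array(e),vs,0.01); print('right edge',p[::6].round(4),p[:,1].mean())
# hood top corners
P=cloud(c); hm=(P[...,2]>0.11)&(P[...,2]<0.14)&m; hm[:, :215]=0; hm[:,300:]=0
q=P[hm]; print('hood',q.min(0),q.max(0)); print(cv2.minAreaRect(q[:,:2].astype(np.float32)))
# fence top
fm=(P[...,2]>0.03)&(P[...,2]<0.05)&m; 
# caps
dark=(im.sum(2)<430)&(abs(R_-B)<40)
sub=dark.copy(); sub[:]=0; sub[162:186,316:350]=dark[162:186,316:350]
n,l,st,ce=cv2.connectedComponentsWithStats(sub.astype(np.uint8))
for i in range(1,n):
  if st[i,4]>=4: print(st[i],ce[i].round(2),toz(c,ce[i][0],ce[i][1],0.054).round(4))
```

```text
near edge slope [-0.01664316  0.53184827] 7.644158530205994e-17
right edge [[ 0.6754 -0.0923  0.01  ]
 [ 0.6527 -0.0316  0.01  ]
 [ 0.6311 -0.0318  0.01  ]
 [ 0.6095 -0.0321  0.01  ]
 [ 0.5879 -0.0324  0.01  ]
 [ 0.5664 -0.0326  0.01  ]] -0.033776054100435486
hood [0.52583708 0.17625646 0.11006672] [0.89805163 0.46542711 0.13995877]
((0.7118452191352844, 0.3205487132072449), (0.37217795848846436, 0.2891649305820465), 0.09135956317186356)
[342 165   3   3   8] [342.88 166.12] [0.6315 0.0217 0.054 ]
[320 167   3   3   8] [321.12 168.12] [0.6232 0.0975 0.054 ]
[343 178   3   3   6] [343.83 179.17] [0.5858 0.0177 0.054 ]
[322 180   3   3   7] [322.71 181.  ] [0.5781 0.0912 0.054 ]
```

```bash
cat >> h.py <<'E'
def plan(pos,ang,s=None):
    """print total shift in 30mm tool units and turn wz in 6deg units for tool-down, tool x at world angle ang(deg)"""
    s=s or bot.read_state(); M=R.from_rotvec(s['tcp_rot']); a=np.radians(ang)
    T=np.array([[np.cos(a),np.sin(a),0],[np.sin(a),-np.cos(a),0],[0,0,-1]])
    d=np.asarray(pos)-s['tool_pos']; w=(M.inv()*R.from_matrix(T)).as_rotvec()
    print('world d mm',(d*1000).round(1),'tool units now',(M.inv().apply(d)/.03).round(3),'after-turn units',(T.T@d/.03).round(3),'turn units',(np.degrees(w)/6).round(3))
def st():
    s=bot.read_state(); M=R.from_rotvec(s['tcp_rot']).as_matrix()
    print('t',round(s['time'],2),'pos',s['tool_pos'].round(4),'xang',np.degrees(np.arctan2(M[1,0],M[0,0])).round(2),'z',M[:,2].round(4),'F',s['wrist_force'].round(1),'w',round(s['width'],3)); return s
def wcam(name):
    s=bot.read_state(); c=cams.read_camera('wrist'); T=np.eye(4); T[:3,:3]=R.from_rotvec(s['tcp_rot']).as_matrix(); T[:3,3]=s['tool_pos']
    W=T@c['T_tool_cam']; c['rotation']=W[:3,:3]; c['eye']=W[:3,3]; save(c['color'],name); np.savez(name+'.npz',**c); return c
E
python3 - <<'E'
from h import *
c=cams.read_camera('wrist'); print(c['T_tool_cam'].round(4),c['fx'])
t=ld('top0')
print('right desk edge', toz(t,np.array([438.,438]),np.array([150.,250]),0.0))
print('rest/stick',[toz(t,u,v,.03).round(3) for u,v in [(397,214),(442,218),(375,216)]])
print('obj right', [toz(t,u,v,.0).round(3) for u,v in [(366,156),(380,130),(387,135)]])
st()
plan([.58,.06,.30],0)
E
```

```text
[[ 5.000e-04 -9.657e-01 -2.596e-01  6.510e-02]
 [ 1.000e+00  9.000e-04 -1.300e-03 -4.000e-04]
 [ 1.500e-03 -2.596e-01  9.657e-01 -1.631e-01]
 [ 0.000e+00  0.000e+00  0.000e+00  1.000e+00]] 331.5777624238858
right desk edge [[ 0.7024873  -0.32223631  0.        ]
 [ 0.34400494 -0.32150384  0.        ]]
rest/stick [array([ 0.468, -0.171,  0.03 ]), array([ 0.457, -0.329,  0.03 ]), array([ 0.46 , -0.094,  0.03 ])]
obj right [array([ 0.676, -0.063,  0.   ]), array([ 0.772, -0.112,  0.   ]), array([ 0.754, -0.138,  0.   ])]
t 0.15 pos [ 0.24   -0.6302  0.2099] xang 20.84 z [-6.0e-04  1.8e-03 -1.0e+00] F [ 0.  -0.2 -0.4] w 1.004
world d mm [340.  690.2  90.1] tool units now [ 18.779 -17.474  -2.97 ] after-turn units [ 11.334 -23.007  -3.004] turn units [-1.800e-02  2.000e-03  3.474e+00]
```

apply_moves:
  targets:
    - {"wz": 0.9,"dz": -0.75}
    - {"wz": 0.9,"dz": -0.75}
    - {"wz": 0.9,"dz": -0.75}
    - {"wz": 0.77,"dz": -0.75}
    - {"dx": 0.5,"dy": -1}

```text
invalid input at $.targets[0]: expected keys dx, dy, dz, wx, wy, wz, jaw
```

apply_moves:
  targets:
    - {"dx": 0.5,"dy": -1}
    - {"dx": 0.5,"dy": -1}
    - {"dx": 0.5,"dy": -1}
    - {"dx": 0.5,"dy": -1}
    - {"dx": 0.5,"dy": -1}

```text
invalid input at $.targets[0]: expected keys dx, dy, dz, wx, wy, wz, jaw
```

apply_moves:
  targets:
    - {"dx": 0.5,"dy": -1}
    - {"dx": 0.5,"dy": -1}
    - {"dx": 0.5,"dy": -1}
    - {"dx": 0.5,"dy": -1}
    - {"dx": 0.5,"dy": -1}

```text
invalid input at $.targets[0]: expected keys dx, dy, dz, wx, wy, wz, jaw
```

Run:
```python
from h import *
st(); c=wcam('w1'); st()
```

```text
t 0.15 pos [ 0.24   -0.6302  0.2099] xang 20.84 z [-6.0e-04  1.8e-03 -1.0e+00] F [ 0.  -0.2 -0.4] w 1.004
t 0.2 pos [ 0.24   -0.6304  0.2101] xang 20.84 z [-4.0e-04  1.4e-03 -1.0e+00] F [ 0.1  0.2 -0.3] w 1.002
```

View pics/w1.png

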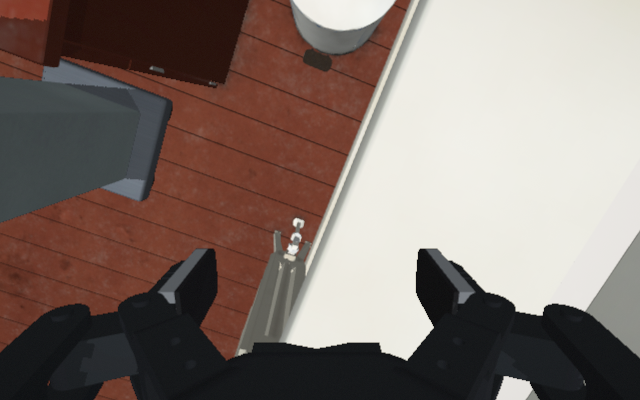

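apply_moves:
  targets:
    - {"dx": 0,"dy": 0,"dz": -0.75,"wx": 0,"wy": 0,"wz": 0.9,"jaw": 1}
    - {"dx": 0,"dy": 0,"dz": -0.75,"wx": 0,"wy": 0,"wz": 0.9,"jaw": 1}
    - {"dx": 0,"dy": 0,"dz": -0.75,"wx": 0,"wy": 0,"wz": 0.9,"jaw": 1}
    - {"dx": 0,"dy": 0,"dz": -0.75,"wx": 0,"wy": 0,"wz": 0.77,"jaw": 1}
    - {"dx": 0.5,"dy": -1,"dz": 0,"wx": 0,"wy": 0,"wz": 0,"jaw": 1}

```text
time: 0.7
tool_pos: [0.2543, -0.6047, 0.3049]
tcp_rot: [3.134, -0.007, 0.002]
wrist_force: [0.5, 0.2, 0.5]
width: 1.002
```

apply_moves:
  targets:
    - {"dx": 0.5,"dy": -1,"dz": 0,"wx": 0,"wy": 0,"wz": 0,"jaw": 1}
    - {"dx": 0.5,"dy": -1,"dz": 0,"wx": 0,"wy": 0,"wz": 0,"jaw": 1}
    - {"dx": 0.5,"dy": -1,"dz": 0,"wx": 0,"wy": 0,"wz": 0,"jaw": 1}
    - {"dx": 0.5,"dy": -1,"dz": 0,"wx": 0,"wy": 0,"wz": 0,"jaw": 1}
    - {"dx": 0.5,"dy": -1,"dz": 0,"wx": 0,"wy": 0,"wz": 0,"jaw": 1}

```text
time: 1.2
tool_pos: [0.3304, -0.4494, 0.3008]
tcp_rot: [-3.141, -0.0, 0.0]
wrist_force: [0.8, -0.3, 0.3]
width: 0.998
```

apply_moves:
  targets:
    - {"dx": 0.5,"dy": -1,"dz": 0,"wx": 0,"wy": 0,"wz": 0,"jaw": 1}
    - {"dx": 0.5,"dy": -1,"dz": 0,"wx": 0,"wy": 0,"wz": 0,"jaw": 1}
    - {"dx": 0.5,"dy": -1,"dz": 0,"wx": 0,"wy": 0,"wz": 0,"jaw": 1}
    - {"dx": 0.5,"dy": -1,"dz": 0,"wx": 0,"wy": 0,"wz": 0,"jaw": 1}
    - {"dx": 0,"dy": 0,"dz": 0,"wx": 0,"wy": 0,"wz": 0,"jaw": 1}

```text
time: 1.7
tool_pos: [0.3913, -0.3276, 0.301]
tcp_rot: [-3.14, -0.007, -0.001]
wrist_force: [0.2, -0.4, -0.9]
width: 1.003
```

Run:
```python
from h import *
st(); c=wcam('w2'); st(); plan([.58,.06,.30],0)
```

```text
t 1.7 pos [ 0.3913 -0.3276  0.301 ] xang 0.24 z [ 9.0e-04  1.4e-03 -1.0e+00] F [ 0.2 -0.4 -0.9] w 1.003
t 1.75 pos [ 0.3906 -0.3293  0.301 ] xang 0.21 z [ 1.e-04 -2.e-04 -1.e+00] F [ 0.1  0.4 -0.5] w 1.003
world d mm [189.4 389.3  -1. ] tool units now [  6.36  -12.955   0.033] after-turn units [  6.313 -12.978   0.034] turn units [ 0.002 -0.001  0.035]
```

View pics/w2.png

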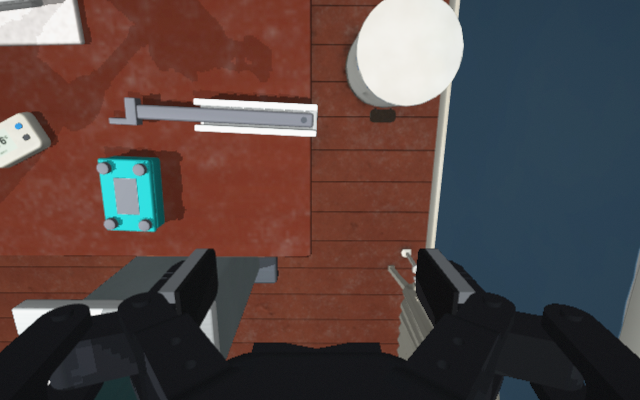

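The wrist view shows the stick in its rest, with its head at about (130,112), and the rest spanning (195–317, 98–137) at the desk's right edge. Now on to the box.

apply_moves:
  targets:
    - {"dx": 0.5,"dy": -1,"dz": 0,"wx": 0,"wy": 0,"wz": 0,"jaw": 1}
    - {"dx": 0.5,"dy": -1,"dz": 0,"wx": 0,"wy": 0,"wz": 0,"jaw": 1}
    - {"dx": 0.5,"dy": -1,"dz": 0,"wx": 0,"wy": 0,"wz": 0,"jaw": 1}
    - {"dx": 0.5,"dy": -1,"dz": 0,"wx": 0,"wy": 0,"wz": 0,"jaw": 1}
    - {"dx": 0.5,"dy": -1,"dz": 0,"wx": 0,"wy": 0,"wz": 0,"jaw": 1}

```text
time: 2.25
tool_pos: [0.4652, -0.1809, 0.3009]
tcp_rot: [3.141, -0.002, -0.0]
wrist_force: [0.5, -1.0, 0.3]
width: 1.003
```

apply_moves:
  targets:
    - {"dx": 0.4,"dy": -1,"dz": 0,"wx": 0,"wy": 0,"wz": 0,"jaw": 0}
    - {"dx": 0.4,"dy": -1,"dz": 0,"wx": 0,"wy": 0,"wz": 0,"jaw": 0}
    - {"dx": 0.4,"dy": -1,"dz": 0,"wx": 0,"wy": 0,"wz": 0,"jaw": 0}
    - {"dx": 0.4,"dy": -1,"dz": 0,"wx": 0,"wy": 0,"wz": 0,"jaw": 0}
    - {"dx": 0.4,"dy": -1,"dz": 0,"wx": 0,"wy": 0,"wz": 0,"jaw": 0}

```text
time: 2.75
tool_pos: [0.5255, -0.0308, 0.3008]
tcp_rot: [3.141, -0.001, 0.0]
wrist_force: [0.1, 0.8, -0.2]
width: 0.144
```

apply_moves:
  targets:
    - {"dx": 0.4,"dy": -1,"dz": 0,"wx": 0,"wy": 0,"wz": 0,"jaw": 0}
    - {"dx": 0.4,"dy": -1,"dz": 0,"wx": 0,"wy": 0,"wz": 0,"jaw": 0}
    - {"dx": 0.4,"dy": -1,"dz": 0,"wx": 0,"wy": 0,"wz": 0,"jaw": 0}
    - {"dx": 0,"dy": 0,"dz": 0,"wx": 0,"wy": 0,"wz": 0,"jaw": 0}
    - {"dx": 0,"dy": 0,"dz": 0,"wx": 0,"wy": 0,"wz": 0,"jaw": 0}

```text
time: 3.25
tool_pos: [0.5611, 0.0586, 0.3005]
tcp_rot: [3.141, 0.002, -0.002]
wrist_force: [0.8, -0.1, -0.3]
width: 0.002
```

Run:
```python
from h import *
st(); c=wcam('w3'); st()
```

```text
t 3.25 pos [0.5611 0.0586 0.3005] xang 0.06 z [-0.001  -0.0011 -1.    ] F [ 0.8 -0.1 -0.3] w 0.002
t 3.3 pos [0.5609 0.0581 0.3006] xang -0.0 z [-8.e-04 -1.e-03 -1.e+00] F [ 0.2 -0.2  0.5] w -0.002
```

View pics/w3.png

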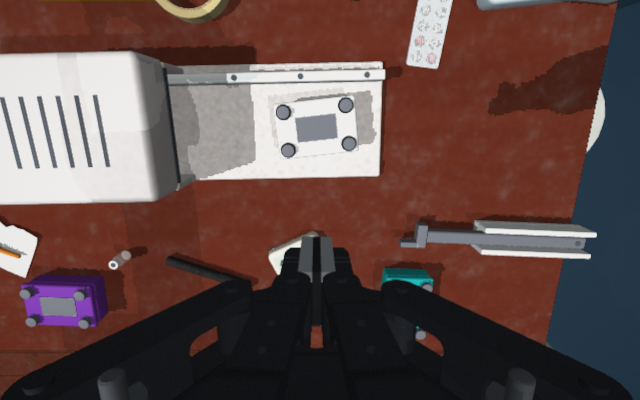

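The wrist view shows the caps near (283,112), (345,105), (288,150) and (349,143). The plate's near edge is at row 178, and the stick neck runs from (430,236) to (472,240).

Run:
```python
from h import *
c=ld('w3'); im=c['color'].astype(int); R_,G,B=im[...,0],im[...,1],im[...,2]
crop(c,160,400,50,190,3,'w3c')
dark=(im.sum(2)<400)&(abs(R_-B)<40); sub=np.zeros_like(dark); sub[92:165,265:365]=dark[92:165,265:365]
n,l,s,ce=cv2.connectedComponentsWithStats(sub.astype(np.uint8)); caps=[]
for i in range(1,n):
  if s[i,4]>=30: 
    p=toz(c,*ce[i],.054); print(s[i],ce[i].round(1),p.round(4)); 
# plate edges
m=((R_-B)<40)&(im.sum(2)>330)
us=np.arange(205,375); e=np.array([150+np.where(m[150:195,u])[0].max()+.5 for u in us])
p=toz(c,us,e,.01); k=np.polyfit(p[:,1],p[:,0],1); print('near edge x at y=0,',k, 'res',(p[:,0]-np.polyval(k,p[:,1])).std())
vs=np.arange(90,172); e=np.array([350+np.where(m[v,350:400])[0].max()+.5 for v in vs])
p=toz(c,e,vs,.01); k=np.polyfit(p[:,0],p[:,1],1); print('right edge y(x)',k,(p[:,1]-np.polyval(k,p[:,0])).std(), np.polyval(k,.605))
P=cloud(c)
for u in (260,320,370): print(u,[(v,tuple(P[v,u].round(3))) for v in (66,72,76,79,82,86)])
```

```text
[324  94  16   4  34] [331.6  95.7] [0.6417 0.041  0.054 ]
[338  97  16  16 105] [345.8 104.5] [0.6317 0.024  0.054 ]
[276 105  15  15  96] [284.  111.8] [0.6233 0.0976 0.054 ]
[341 136  16  15  97] [348.8 142.6] [0.587  0.0192 0.054 ]
[281 143  15  15  92] [289.2 149. ] [0.579  0.0923 0.054 ]
near edge x at y=0, [-0.02299305  0.53578395] res 0.0003954882094183982
right edge y(x) [ 0.02132137 -0.0398888 ] 0.00035801546489375364 -0.026989372110042938
260 [(66, (np.float64(0.68), np.float64(0.131), np.float64(0.009))), (72, (np.float64(0.669), np.float64(0.126), np.float64(0.042))), (76, (np.float64(0.665), np.float64(0.127), np.float64(0.039))), (79, (np.float64(0.661), np.float64(0.127), np.float64(0.04))), (82, (np.float64(0.658), np.float64(0.128), np.float64(0.034))), (86, (np.float64(0.655), np.float64(0.132), np.float64(0.01)))]
320 [(66, (np.float64(0.68), np.float64(0.054), np.float64(0.01))), (72, (np.float64(0.67), np.float64(0.055), np.float64(0.038))), (76, (np.float64(0.665), np.float64(0.055), np.float64(0.04))), (79, (np.float64(0.661), np.float64(0.055), np.float64(0.041))), (82, (np.float64(0.66), np.float64(0.054), np.float64(0.015))), (86, (np.float64(0.655), np.float64(0.054), np.float64(0.01)))]
370 [(66, (np.float64(0.68), np.float64(-0.01), np.float64(0.009))), (72, (np.float64(0.669), np.float64(-0.005), np.float64(0.04))), (76, (np.float64(0.665), np.float64(-0.005), np.float64(0.04))), (79, (np.float64(0.662), np.float64(-0.006), np.float64(0.037))), (82, (np.float64(0.66), np.float64(-0.01), np.float64(0.01))), (86, (np.float64(0.656), np.float64(-0.011), np.float64(0.01)))]
```

View pics/w3c.png

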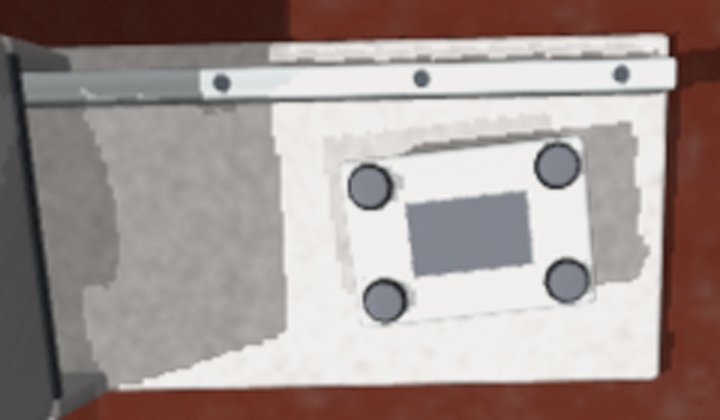

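Run:
```python
from h import *
c=ld('w3'); P=cloud(c)
for u,v in [(346,104),(284,112),(349,143),(289,149)]:
    print(np.median(P[v-3:v+4,u-3:u+4].reshape(-1,3),0).round(4))
print('lid',np.median(P[125:130,285:290].reshape(-1,3),0), np.median(P[110:114,310:320].reshape(-1,3),0),'plate',np.median(P[165:172,300:340].reshape(-1,3),0))
im=c['color'].astype(np.uint8); 
hc=cv2.HoughCircles(cv2.resize(cv2.cvtColor(im[90:170,265:370],cv2.COLOR_RGB2GRAY),None,fx=4,fy=4,interpolation=cv2.INTER_CUBIC),cv2.HOUGH_GRADIENT,1,80,param1=150,param2=18,minRadius=16,maxRadius=34)
for x,y,r in hc[0]:
    u=(x+.5)/4-.5+265; v=(y+.5)/4-.5+90; print(u,v,r/4,toz(c,u,v,.054).round(4))
```

```text
[0.6324 0.0237 0.0527]
[0.623  0.0977 0.0537]
[0.5864 0.019  0.0536]
[0.5791 0.0925 0.0542]
lid [0.60511649 0.09510279 0.04620674] [0.62362277 0.06124132 0.04600727] plate [0.54795811 0.05450715 0.01016917]
287.75 149.5 7.475 [0.5784 0.0941 0.054 ]
345.5 105.0 6.3 [0.6312 0.0244 0.054 ]
348.75 142.75 7.525 [0.5868 0.0193 0.054 ]
281.75 112.0 6.65 [0.623  0.1003 0.054 ]
```

apply_moves:
  targets:
    - {"dx": 0.2,"dy": 0.3,"dz": 1,"wx": 0,"wy": 0,"wz": 0,"jaw": 0}
    - {"dx": 0.2,"dy": 0.3,"dz": 1,"wx": 0,"wy": 0,"wz": 0,"jaw": 0}
    - {"dx": 0.2,"dy": 0.3,"dz": 1,"wx": 0,"wy": 0,"wz": 0,"jaw": 0}
    - {"dx": 0.24,"dy": 0.42,"dz": 1,"wx": 0,"wy": 0,"wz": 0,"jaw": 0}
    - {"dx": 0,"dy": 0,"dz": 1,"wx": 0,"wy": 0,"wz": 0,"jaw": 0}

```text
time: 3.8
tool_pos: [0.5866, 0.0164, 0.1502]
tcp_rot: [3.14, -0.004, 0.002]
wrist_force: [0.3, 0.6, 0.5]
width: 0.0
```

apply_moves:
  targets:
    - {"dx": 0,"dy": 0,"dz": 1,"wx": 0,"wy": 0,"wz": 0,"jaw": 0}
    - {"dx": 0,"dy": 0,"dz": 1,"wx": 0,"wy": 0,"wz": 0,"jaw": 0}
    - {"dx": 0,"dy": 0,"dz": 0.8,"wx": 0,"wy": 0,"wz": 0,"jaw": 0}
    - {"dx": 0,"dy": 0,"dz": 0,"wx": 0,"wy": 0,"wz": 0,"jaw": 0}

```text
time: 4.2
tool_pos: [0.582, 0.0179, 0.0629]
tcp_rot: [3.141, -0.002, -0.013]
wrist_force: [-1.2, 0.1, -0.8]
width: 0.0
```

Run:
```python
from h import *
st(); plan([.5862,.0185,.046],0); c=wcam('w4')
```

```text
t 4.2 pos [0.582  0.0179 0.0629] xang -0.09 z [-8.4e-03 -4.0e-04 -1.0e+00] F [-1.2  0.1 -0.8] w 0.0
world d mm [  4.2   0.6 -16.9] tool units now [ 0.145 -0.02   0.561] after-turn units [ 0.14  -0.02   0.562] turn units [ 0.004  0.08  -0.015]
```

View pics/w4.png

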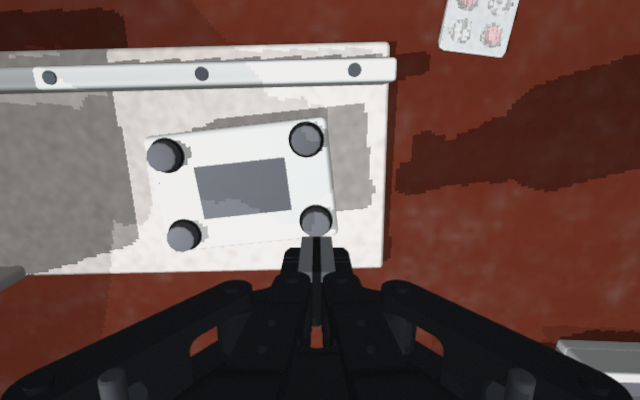

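Run:
```python
from h import *
st(); c=wcam('w5'); st()
g=cv2.cvtColor(c['color'],cv2.COLOR_RGB2GRAY)
hc=cv2.HoughCircles(cv2.resize(g[110:260,130:350],None,fx=3,fy=3,interpolation=cv2.INTER_CUBIC),cv2.HOUGH_GRADIENT,1,120,param1=150,param2=18,minRadius=36,maxRadius=66)
for x,y,r in hc[0]:
    u=(x+.5)/3-.5+130; v=(y+.5)/3-.5+110; print(round(u,1),round(v,1),r/3,toz(c,u,v,.054).round(4))
P=cloud(c)
for u,v in [(315,215),(306,138),(165,155),(183,235)]: print(P[v,u].round(4))
plan([.5862,.0185,.046],0)
```

```text
t 4.25 pos [0.584  0.0181 0.0652] xang -0.08 z [-4.6e-03 -3.0e-04 -1.0e+00] F [ 0.7 -0.9  0.2] w 0.003
t 4.3 pos [0.5858 0.0184 0.0671] xang -0.06 z [-8.e-04 -3.e-04 -1.e+00] F [-0.2  0.4  0.9] w 0.002
316.2 222.5 16.166666 [0.5884 0.0186 0.054 ]
306.2 142.5 17.133333 [0.6324 0.0237 0.054 ]
186.2 237.5 16.6 [0.5795 0.0917 0.054 ]
167.5 158.5 17.466667 [0.6241 0.0968 0.054 ]
[0.5929 0.0192 0.0545]
[0.6347 0.0238 0.0534]
[0.6259 0.0982 0.0535]
[0.5813 0.093  0.0548]
world d mm [  0.4   0.1 -21.1] tool units now [ 0.015 -0.003  0.704] after-turn units [ 0.015 -0.003  0.704] turn units [ 0.003  0.008 -0.011]
```

apply_moves:
  targets:
    - {"dx": 0.03,"dy": 0,"dz": 0.4,"wx": 0,"wy": 0,"wz": 0,"jaw": 0}
    - {"dx": 0,"dy": 0,"dz": 0.15,"wx": 0,"wy": 0,"wz": 0,"jaw": 0}
    - {"dx": 0,"dy": 0,"dz": 0.15,"wx": 0,"wy": 0,"wz": 0,"jaw": 0}
    - {"dx": 0,"dy": 0,"dz": 0,"wx": 0,"wy": 0,"wz": 0,"jaw": 0}
    - {"dx": 0,"dy": 0,"dz": 0,"wx": 0,"wy": 0,"wz": 0,"jaw": 0}

```text
time: 4.8
tool_pos: [0.5871, 0.0198, 0.0461]
tcp_rot: [3.142, 0.001, 0.0]
wrist_force: [-0.4, 0.2, 1.4]
width: -0.002
```

Run:
```python
from h import *
st(); c=wcam('w6'); crop(c,130,400,100,290,2,'w6c'); s=cams.read_camera('scene');crop(s,330,480,180,260,4,'s6'); crop(s,270,370,170,240,6,'s6b'); st()
```

```text
t 4.8 pos [0.5871 0.0198 0.0461] xang 0.04 z [ 1.e-04 -0.e+00 -1.e+00] F [-0.4  0.2  1.4] w -0.002
t 4.9 pos [0.5873 0.0198 0.0463] xang 0.03 z [ 6.e-04  0.e+00 -1.e+00] F [ 0.4 -0.3 -0. ] w -0.002
```

View pics/w6c.png

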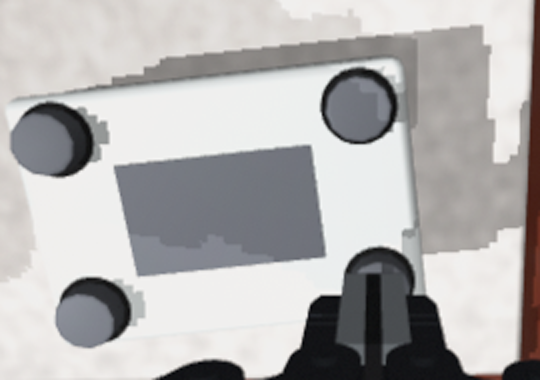

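View pics/s6b.png

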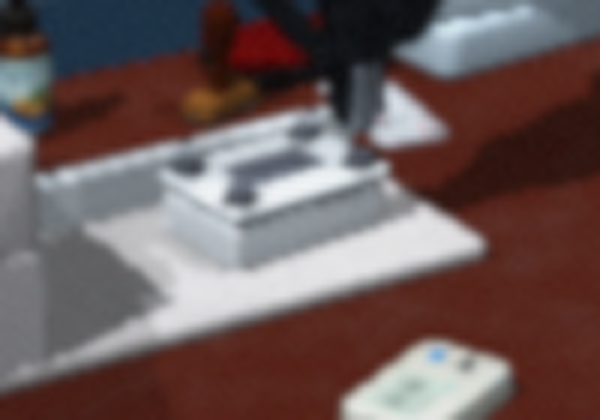

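apply_moves:
  targets:
    - {"dx": 0,"dy": 0,"dz": 0.07,"wx": 0,"wy": 0,"wz": 0,"jaw": 0}
    - {"dx": 0,"dy": 0,"dz": 0.07,"wx": 0,"wy": 0,"wz": 0,"jaw": 0}

```text
time: 5.1
tool_pos: [0.5872, 0.0198, 0.0419]
tcp_rot: [-3.142, -0.001, -0.001]
wrist_force: [0.5, 0.6, 0.3]
width: 0.001
```

Run:
```python
from h import *
st(); c=wcam('w7'); crop(c,250,400,180,290,5,'w7c'); P=cloud(c)
print('row col313',[(v,tuple(P[v,316].round(3))) for v in range(215,270,5)]); print(proj(c,bot.read_state()['tool_pos']))
for u,v in [(165+5,165),(183,245),(310,148)]: print(P[v,u].round(4))
st()
```

```text
t 5.1 pos [0.5872 0.0198 0.0419] xang 0.03 z [ 6.e-04  0.e+00 -1.e+00] F [0.5 0.6 0.3] w 0.001
row col313 [(215, (np.float64(0.652), np.float64(0.02), np.float64(0.205))), (220, (np.float64(0.598), np.float64(0.02), np.float64(0.046))), (225, (np.float64(0.595), np.float64(0.02), np.float64(0.045))), (230, (np.float64(0.594), np.float64(0.02), np.float64(0.048))), (235, (np.float64(0.593), np.float64(0.02), np.float64(0.053))), (240, (np.float64(0.598), np.float64(0.02), np.float64(0.071))), (245, (np.float64(0.598), np.float64(0.02), np.float64(0.077))), (250, (np.float64(0.598), np.float64(0.02), np.float64(0.082))), (255, (np.float64(0.598), np.float64(0.02), np.float64(0.087))), (260, (np.float64(0.598), np.float64(0.02), np.float64(0.091))), (265, (np.float64(0.598), np.float64(0.02), np.float64(0.095)))]
[316.99979646 237.99318637]
[0.6264 0.0907 0.0465]
[0.5853 0.0883 0.0474]
[0.6352 0.0231 0.0521]
t 5.15 pos [0.5868 0.0198 0.0414] xang 0.03 z [-4.e-04  0.e+00 -1.e+00] F [-0.2 -0.7 -0.8] w 0.003
```

View pics/w7c.png

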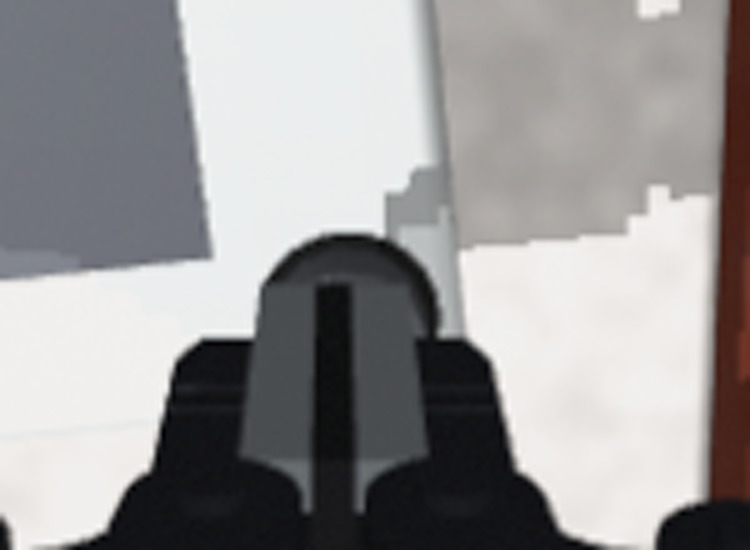

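Run:
```python
from h import *
c=ld('w7'); P=cloud(c)
for u in (307,312,322,327): print(u,[(v,tuple(P[v,u].round(3)[[0,2]])) for v in range(228,246,1)])
```

```text
307 [(228, (np.float64(0.594), np.float64(0.046))), (229, (np.float64(0.594), np.float64(0.046))), (230, (np.float64(0.593), np.float64(0.046))), (231, (np.float64(0.592), np.float64(0.046))), (232, (np.float64(0.592), np.float64(0.047))), (233, (np.float64(0.592), np.float64(0.048))), (234, (np.float64(0.591), np.float64(0.046))), (235, (np.float64(0.591), np.float64(0.047))), (236, (np.float64(0.598), np.float64(0.067))), (237, (np.float64(0.598), np.float64(0.068))), (238, (np.float64(0.598), np.float64(0.069))), (239, (np.float64(0.597), np.float64(0.069))), (240, (np.float64(0.598), np.float64(0.071))), (241, (np.float64(0.598), np.float64(0.072))), (242, (np.float64(0.598), np.float64(0.074))), (243, (np.float64(0.598), np.float64(0.075))), (244, (np.float64(0.598), np.float64(0.077))), (245, (np.float64(0.598), np.float64(0.076)))]
312 [(228, (np.float64(0.594), np.float64(0.047))), (229, (np.float64(0.594), np.float64(0.047))), (230, (np.float64(0.593), np.float64(0.046))), (231, (np.float64(0.593), np.float64(0.047))), (232, (np.float64(0.593), np.float64(0.049))), (233, (np
[... 1598 characters left out ...]
1, (np.float64(0.593), np.float64(0.047))), (232, (np.float64(0.593), np.float64(0.049))), (233, (np.float64(0.593), np.float64(0.05))), (234, (np.float64(0.593), np.float64(0.051))), (235, (np.float64(0.593), np.float64(0.053))), (236, (np.float64(0.598), np.float64(0.066))), (237, (np.float64(0.598), np.float64(0.068))), (238, (np.float64(0.598), np.float64(0.069))), (239, (np.float64(0.598), np.float64(0.069))), (240, (np.float64(0.598), np.float64(0.071))), (241, (np.float64(0.598), np.float64(0.072))), (242, (np.float64(0.598), np.float64(0.073))), (243, (np.float64(0.598), np.float64(0.074))), (244, (np.float64(0.598), np.float64(0.076))), (245, (np.float64(0.598), np.float64(0.077)))]
```

Run:
```python
from h import *
print(bot.grip_depth, [a for a in dir(bot) if a[0]!='_'])
```

```text
0.0187 ['MotionError', 'grip_depth', 'read_state']
```

apply_moves:
  targets:
    - {"dx": 0,"dy": 0,"dz": 0.15,"wx": 0,"wy": 0,"wz": 0,"jaw": 0}
    - {"dx": 0,"dy": 0,"dz": 0.1,"wx": 0,"wy": 0,"wz": 0,"jaw": 0}

```text
time: 5.35
tool_pos: [0.5868, 0.0197, 0.0338]
tcp_rot: [-3.142, -0.001, 0.001]
wrist_force: [-0.2, 0.3, -0.2]
width: -0.001
```

apply_moves:
  targets:
    - {"dx": 0,"dy": 0,"dz": 0.1,"wx": 0,"wy": 0,"wz": 0,"jaw": 0}
    - {"dx": 0,"dy": 0,"dz": 0.05,"wx": 0,"wy": 0,"wz": 0,"jaw": 0}

```text
time: 5.55
tool_pos: [0.5868, 0.0198, 0.03]
tcp_rot: [-3.142, -0.001, 0.001]
wrist_force: [-2.3, -0.5, 6.9]
width: -0.001
```

apply_moves:
  targets:
    - {"dx": 0,"dy": 0,"dz": 0.1,"wx": 0,"wy": 0,"wz": 0,"jaw": 0}
    - {"dx": 0,"dy": 0,"dz": 0.1,"wx": 0,"wy": 0,"wz": 0,"jaw": 0}
    - {"dx": 0,"dy": 0,"dz": 0.05,"wx": 0,"wy": 0,"wz": 0,"jaw": 0}

```text
time: 5.85
tool_pos: [0.587, 0.0197, 0.0273]
tcp_rot: [3.141, 0.001, -0.003]
wrist_force: [-18.0, 0.4, 42.1]
width: 0.001
```

Run:
```python
from h import *
st(); c=wcam('w8'); crop(c,130,400,100,290,2,'w8c'); P=cloud(c)
for u in (307,322): print(u,[(v,tuple(P[v,u].round(3)[[0,2]])) for v in range(224,246,2)])
st()
```

```text
t 5.85 pos [0.587  0.0197 0.0273] xang 0.03 z [-1.6e-03 -1.0e-04 -1.0e+00] F [-18.    0.4  42.1] w 0.001
307 [(224, (np.float64(0.601), np.float64(0.046))), (226, (np.float64(0.6), np.float64(0.046))), (228, (np.float64(0.599), np.float64(0.046))), (230, (np.float64(0.598), np.float64(0.046))), (232, (np.float64(0.597), np.float64(0.045))), (234, (np.float64(0.596), np.float64(0.045))), (236, (np.float64(0.597), np.float64(0.051))), (238, (np.float64(0.597), np.float64(0.053))), (240, (np.float64(0.598), np.float64(0.057))), (242, (np.float64(0.598), np.float64(0.059))), (244, (np.float64(0.598), np.float64(0.061)))]
322 [(224, (np.float64(0.601), np.float64(0.046))), (226, (np.float64(0.6), np.float64(0.045))), (228, (np.float64(0.599), np.float64(0.047))), (230, (np.float64(0.598), np.float64(0.046))), (232, (np.float64(0.597), np.float64(0.045))), (234, (np.float64(0.596), np.float64(0.045))), (236, (np.float64(0.598), np.float64(0.052))), (238, (np.float64(0.598), np.float64(0.055))), (240, (np.float64(0.598), np.float64(0.057))), (242, (np.float64(0.597), np.float64(0.058))), (244, (np.float64(0.598), np.float64(0.061)))]
t 5.9 pos [0.587  0.0197 0.0274] xang 0.04 z [-1.4e-03 -1.0e-04 -1.0e+00] F [-14.4  -0.   32.4] w -0.002
```

View pics/w8c.png

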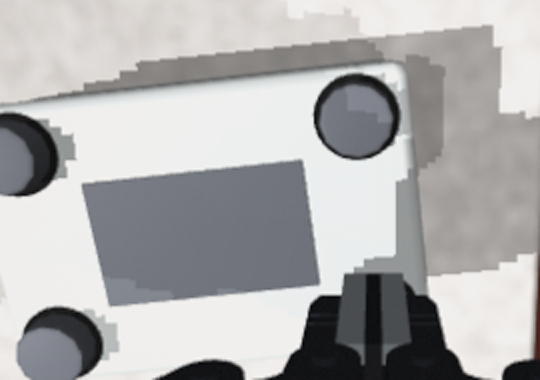

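apply_moves:
  targets:
    - {"dx": 0,"dy": 0,"dz": -0.6,"wx": 0,"wy": 0,"wz": 0,"jaw": 0}
    - {"dx": 0.3,"dy": 0,"dz": -0.6,"wx": 0,"wy": 0,"wz": 0,"jaw": 0}
    - {"dx": 0.5,"dy": -0.06,"dz": 0,"wx": 0,"wy": 0,"wz": 0,"jaw": 0}
    - {"dx": 0.4,"dy": -0.06,"dz": 0,"wx": 0,"wy": 0,"wz": 0,"jaw": 0}
    - {"dx": 0,"dy": 0,"dz": 0,"wx": 0,"wy": 0,"wz": 0,"jaw": 0}

```text
time: 6.4
tool_pos: [0.6244, 0.0235, 0.0581]
tcp_rot: [-3.142, -0.001, -0.001]
wrist_force: [0.7, 0.2, -0.4]
width: -0.001
```

```bash
cat >> h.py <<'E'
def hough(c,u0,u1,v0,v1,z=.054,rmin=12,rmax=22):
    g=cv2.cvtColor(c['color'],cv2.COLOR_RGB2GRAY)
    hc=cv2.HoughCircles(cv2.resize(g[v0:v1,u0:u1],None,fx=3,fy=3,interpolation=cv2.INTER_CUBIC),cv2.HOUGH_GRADIENT,1,120,param1=150,param2=18,minRadius=rmin*3,maxRadius=rmax*3)
    for x,y,r in hc[0]:
        u=(x+.5)/3-.5+u0; v=(y+.5)/3-.5+v0; print(round(u,1),round(v,1),round(r/3,1),toz(c,u,v,z).round(4))
E
python3 - <<'E'
from h import *
st(); c=wcam('w9'); hough(c,100,400,140,330); st()
E
```

```text
t 6.4 pos [0.6244 0.0235 0.0581] xang 0.03 z [ 9.e-04  1.e-04 -1.e+00] F [ 0.7  0.2 -0.4] w -0.001
316.5 217.5 16.6 [0.6341 0.0238 0.054 ]
180.8 232.8 17.1 [0.6253 0.0966 0.054 ]
t 6.45 pos [0.623  0.0234 0.0575] xang 0.03 z [-0.0013  0.     -1.    ] F [0.1 0.1 0.1] w -0.001
```

View pics/w9.png

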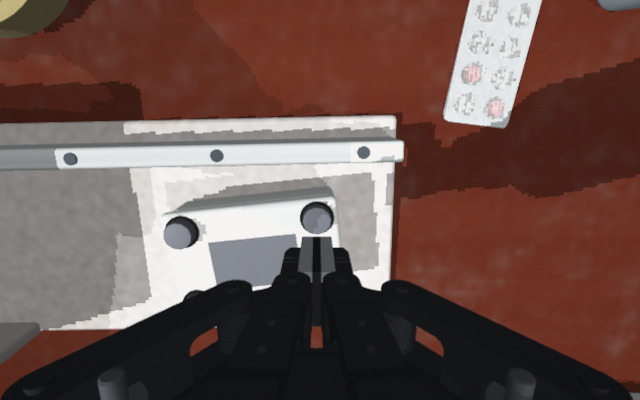

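apply_moves:
  targets:
    - {"dx": 0.32,"dy": 0,"dz": 0.6,"wx": 0,"wy": 0,"wz": 0,"jaw": 0}
    - {"dx": 0,"dy": 0,"dz": 0.2,"wx": 0,"wy": 0,"wz": 0,"jaw": 0}
    - {"dx": 0,"dy": 0,"dz": 0.15,"wx": 0,"wy": 0,"wz": 0,"jaw": 0}
    - {"dx": 0,"dy": 0,"dz": 0.15,"wx": 0,"wy": 0,"wz": 0,"jaw": 0}
    - {"dx": 0,"dy": 0,"dz": 0,"wx": 0,"wy": 0,"wz": 0,"jaw": 0}

```text
time: 6.95
tool_pos: [0.6318, 0.0233, 0.0277]
tcp_rot: [3.141, 0.001, -0.002]
wrist_force: [-7.5, 0.1, 15.2]
width: -0.004
```

apply_moves:
  targets:
    - {"dx": 0,"dy": 0,"dz": 0.08,"wx": 0,"wy": 0,"wz": 0,"jaw": 0}
    - {"dx": 0,"dy": 0,"dz": 0,"wx": 0,"wy": 0,"wz": 0,"jaw": 0}

```text
time: 7.15
tool_pos: [0.6328, 0.0233, 0.0276]
tcp_rot: [3.141, 0.001, 0.001]
wrist_force: [-9.6, 0.2, 24.5]
width: -0.002
```

apply_moves:
  targets:
    - {"dx": 0,"dy": 0,"dz": -0.8,"wx": 0,"wy": 0,"wz": 0,"jaw": 0}
    - {"dx": -0.1,"dy": -0.9,"dz": 0,"wx": 0,"wy": 0,"wz": 0,"jaw": 0}
    - {"dx": -0.1,"dy": -0.9,"dz": 0,"wx": 0,"wy": 0,"wz": 0,"jaw": 0}
    - {"dx": -0.07,"dy": -0.67,"dz": 0,"wx": 0,"wy": 0,"wz": 0,"jaw": 0}
    - {"dx": 0,"dy": 0,"dz": 0,"wx": 0,"wy": 0,"wz": 0,"jaw": 0}

```text
time: 7.65
tool_pos: [0.6229, 0.0996, 0.0465]
tcp_rot: [-3.141, -0.005, 0.003]
wrist_force: [-0.4, 0.1, -0.4]
width: 0.002
```

Run:
```python
from h import *
st(); c=wcam('w10'); hough(c,200,500,140,330); st();P=cloud(c)
crop(c,200,500,140,330,2,'w10c')
```

```text
t 7.65 pos [0.6229 0.0996 0.0465] xang 0.17 z [-1.7e-03  5.0e-04 -1.0e+00] F [-0.4  0.1 -0.4] w 0.002
317.5 237.2 17.7 [0.6261 0.0993 0.054 ]
464.5 224.5 19.5 [0.6331 0.0264 0.054 ]
464.8 300.2 14.9 [0.5908 0.0212 0.054 ]
t 7.7 pos [0.6232 0.0983 0.0465] xang 0.15 z [-1.5e-03 -3.0e-04 -1.0e+00] F [ 0.7 -0.1 -0.2] w 0.001
```

View pics/w10c.png

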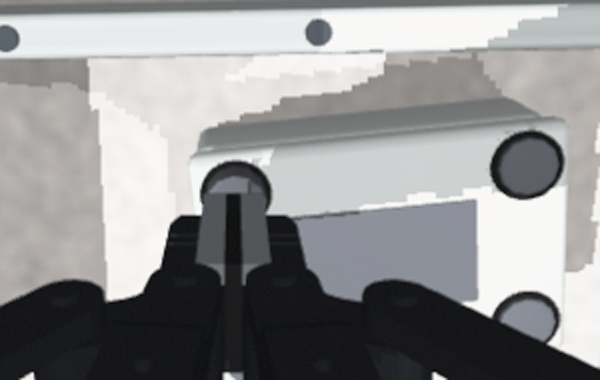

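apply_moves:
  targets:
    - {"dx": 0.05,"dy": 0,"dz": 0.35,"wx": 0,"wy": 0,"wz": 0,"jaw": 0}
    - {"dx": 0,"dy": 0,"dz": 0.2,"wx": 0,"wy": 0,"wz": 0,"jaw": 0}
    - {"dx": 0,"dy": 0,"dz": 0.2,"wx": 0,"wy": 0,"wz": 0,"jaw": 0}
    - {"dx": 0,"dy": 0,"dz": 0.12,"wx": 0,"wy": 0,"wz": 0,"jaw": 0}
    - {"dx": 0,"dy": 0,"dz": 0,"wx": 0,"wy": 0,"wz": 0,"jaw": 0}

```text
time: 8.2
tool_pos: [0.6291, 0.0973, 0.0277]
tcp_rot: [-3.14, 0.002, -0.007]
wrist_force: [-11.7, 1.4, 34.6]
width: -0.002
```

apply_moves:
  targets:
    - {"dx": 0,"dy": 0,"dz": -0.85,"wx": 0,"wy": 0,"wz": 0,"jaw": 0}
    - {"dx": -0.8,"dy": 0.1,"dz": 0,"wx": 0,"wy": 0,"wz": 0,"jaw": 0}
    - {"dx": -0.7,"dy": 0.07,"dz": 0,"wx": 0,"wy": 0,"wz": 0,"jaw": 0}
    - {"dx": 0,"dy": 0,"dz": 0,"wx": 0,"wy": 0,"wz": 0,"jaw": 0}

```text
time: 8.6
tool_pos: [0.5774, 0.091, 0.0447]
tcp_rot: [3.141, -0.001, -0.007]
wrist_force: [-0.3, 0.1, -0.3]
width: -0.001
```

Run:
```python
from h import *
st(); c=wcam('w11'); hough(c,200,500,120,330); st();P=cloud(c)
crop(c,200,500,120,330,2,'w11c')
```

```text
t 8.6 pos [0.5774 0.091  0.0447] xang -0.04 z [-4.7e-03 -7.0e-04 -1.0e+00] F [-0.3  0.1 -0.3] w -0.001
455.5 224.2 16.2 [0.5882 0.0231 0.054 ]
299.8 150.8 15.8 [0.6241 0.099  0.054 ]
310.2 238.8 17.3 [0.5805 0.0944 0.054 ]
456.5 130.8 21.1 [0.6331 0.0277 0.054 ]
t 8.65 pos [0.5794 0.0913 0.0452] xang -0.04 z [-2.2e-03 -4.0e-04 -1.0e+00] F [ 1.2  0.9 -1. ] w 0.001
```

View pics/w11c.png

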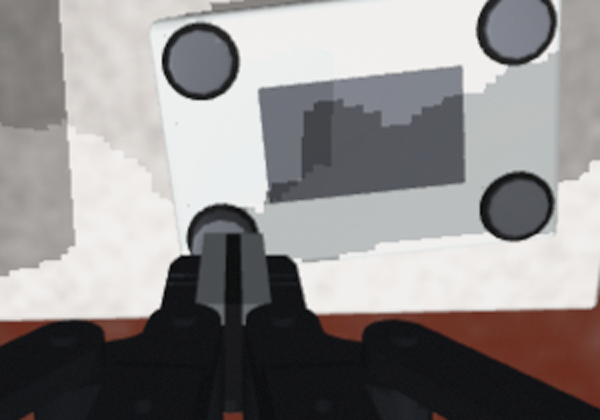

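Caps 1, 2 and 4 look sealed (thin rims). Cap 3 is centred at about (310,239), 3 mm to the +y side of the tool.

apply_moves:
  targets:
    - {"dx": 0,"dy": -0.1,"dz": 0.35,"wx": 0,"wy": 0,"wz": 0,"jaw": 0}
    - {"dx": 0,"dy": 0,"dz": 0.2,"wx": 0,"wy": 0,"wz": 0,"jaw": 0}
    - {"dx": 0,"dy": 0,"dz": 0.2,"wx": 0,"wy": 0,"wz": 0,"jaw": 0}
    - {"dx": 0,"dy": 0,"dz": 0.05,"wx": 0,"wy": 0,"wz": 0,"jaw": 0}
    - {"dx": 0,"dy": 0,"dz": 0,"wx": 0,"wy": 0,"wz": 0,"jaw": 0}

```text
time: 9.15
tool_pos: [0.5828, 0.0955, 0.0273]
tcp_rot: [3.141, 0.001, 0.001]
wrist_force: [-13.3, -2.2, 34.5]
width: -0.005
```

apply_moves:
  targets:
    - {"dx": 0,"dy": 0,"dz": -0.9,"wx": 0,"wy": 0,"wz": 0,"jaw": 0}
    - {"dx": -0.5,"dy": 0.4,"dz": -0.8,"wx": 0,"wy": 0,"wz": -0.21,"jaw": 0.6}
    - {"dx": -0.6,"dy": 0.4,"dz": 0,"wx": 0,"wy": 0,"wz": 0,"jaw": 0.6}
    - {"dx": -0.6,"dy": 0.4,"dz": 0,"wx": 0,"wy": 0,"wz": 0,"jaw": 0.6}
    - {"dx": 0,"dy": 0,"dz": 0,"wx": 0,"wy": 0,"wz": 0,"jaw": 0.6}

```text
time: 9.65
tool_pos: [0.5285, 0.0575, 0.072]
tcp_rot: [3.141, 0.034, -0.005]
wrist_force: [0.4, 0.2, -1.2]
width: 0.6
```

Run:
```python
from h import *
st(); c=wcam('w12'); hough(c,200,460,60,260,.048); st();P=cloud(c)
for v in range(228,262,3): print(v,P[v,250:300:12].round(3)[:,[0,2]].tolist())
```

```text
t 9.65 pos [0.5285 0.0575 0.072 ] xang 1.23 z [-3.1e-03 -5.0e-04 -1.0e+00] F [ 0.4  0.2 -1.2] w 0.6
252.8 137.8 17.2 [0.5774 0.0943 0.048 ]
389.8 125.2 17.5 [0.586  0.0187 0.048 ]
t 9.7 pos [0.5299 0.0581 0.0723] xang 1.23 z [-0.0013  0.     -1.    ] F [ 0.1 -0.8  0.4] w 0.599
228 [[0.506, -0.0], [0.506, -0.001], [0.506, -0.0], [0.507, 0.0], [0.506, -0.001]]
231 [[0.503, -0.001], [0.504, -0.0], [0.504, -0.0], [0.504, -0.0], [0.504, -0.001]]
234 [[0.501, -0.0], [0.501, -0.0], [0.502, 0.0], [0.502, -0.001], [0.502, 0.001]]
237 [[0.499, 0.001], [0.499, -0.0], [0.499, -0.001], [0.499, -0.001], [0.499, -0.001]]
240 [[0.539, 0.102], [0.496, -0.001], [0.496, -0.001], [0.497, -0.0], [0.497, -0.001]]
243 [[0.539, 0.105], [0.494, -0.0], [0.494, -0.0], [0.494, -0.001], [0.495, -0.0]]
246 [[0.539, 0.109], [0.491, -0.001], [0.491, -0.001], [0.492, -0.0], [0.492, -0.001]]
249 [[0.538, 0.11], [0.489, -0.001], [0.489, -0.001], [0.49, 0.001], [0.49, 0.001]]
252 [[0.539, 0.114], [0.487, 0.001], [0.487, -0.0], [0.487, 0.0], [0.486, -0.002]]
255 [[0.538, 0.116], [0.484, -0.001], [0.484, -0.001], [0.484, -0.001], [0.485, 0.0]]
258 [[0.538, 0.117], [0.481, -0.001], [0.482, -0.001], [0.482, 0.0], [0.482, 0.0]]
261 [[0.537, 0.119], [0.479, 0.0], [0.479, -0.001], [0.479, -0.001], [0.48, -0.0]]
```

View pics/w12.png

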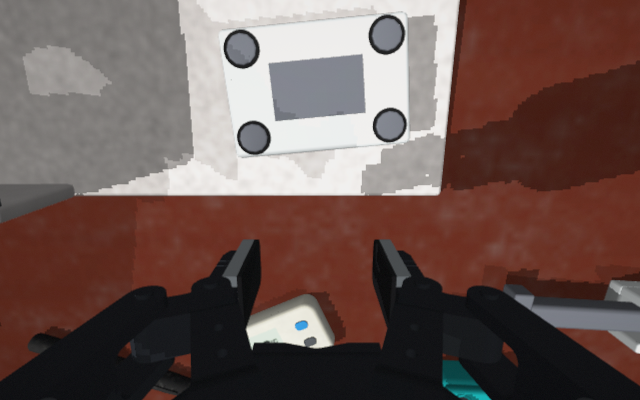

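apply_moves:
  targets:
    - {"dx": 0,"dy": 0,"dz": 0.9,"wx": 0,"wy": 0,"wz": 0,"jaw": 0.6}
    - {"dx": 0,"dy": 0,"dz": 0.9,"wx": 0,"wy": 0,"wz": 0,"jaw": 0.6}
    - {"dx": 0,"dy": 0,"dz": 0.7,"wx": 0,"wy": 0,"wz": 0,"jaw": 0.6}
    - {"dx": 0.3,"dy": 0,"dz": 0,"wx": 0,"wy": 0,"wz": 0,"jaw": 0.6}
    - {"dx": 0.3,"dy": 0,"dz": 0,"wx": 0,"wy": 0,"wz": 0,"jaw": 0.6}

```text
time: 10.2
tool_pos: [0.5497, 0.0593, -0.0022]
tcp_rot: [-3.141, -0.036, 0.001]
wrist_force: [-0.3, 0.5, 0.8]
width: 0.602
```

apply_moves:
  targets:
    - {"dx": 0.2,"dy": 0,"dz": 0,"wx": 0,"wy": 0,"wz": 0,"jaw": 0.6}
    - {"dx": 0.2,"dy": 0,"dz": 0,"wx": 0,"wy": 0,"wz": 0,"jaw": 0.6}
    - {"dx": 0.2,"dy": 0,"dz": 0,"wx": 0,"wy": 0,"wz": 0,"jaw": 0.6}
    - {"dx": 0.2,"dy": 0,"dz": 0,"wx": 0,"wy": 0,"wz": 0,"jaw": 0.6}
    - {"dx": 0,"dy": 0,"dz": 0,"wx": 0,"wy": 0,"wz": 0,"jaw": 0.6}

```text
time: 10.7
tool_pos: [0.5741, 0.0594, -0.0011]
tcp_rot: [-3.141, -0.035, -0.004]
wrist_force: [-0.5, 0.4, 0.7]
width: 0.599
```

apply_moves:
  targets:
    - {"dx": 0.15,"dy": 0,"dz": 0,"wx": 0,"wy": 0,"wz": 0,"jaw": 0.6}
    - {"dx": 0.1,"dy": 0,"dz": 0,"wx": 0,"wy": 0,"wz": 0,"jaw": 0.6}
    - {"dx": 0,"dy": 0,"dz": 0,"wx": 0,"wy": 0,"wz": 0,"jaw": 0.6}

```text
time: 11.0
tool_pos: [0.5805, 0.0596, -0.0017]
tcp_rot: [3.141, 0.035, 0.001]
wrist_force: [-0.4, -0.7, -0.0]
width: 0.6
```

Run:
```python
from h import *
st(); c=wcam('w13')
```

```text
t 11.0 pos [ 0.5805  0.0596 -0.0017] xang 1.28 z [ 7.e-04  0.e+00 -1.e+00] F [-0.4 -0.7 -0. ] w 0.6
```

View pics/w13.png

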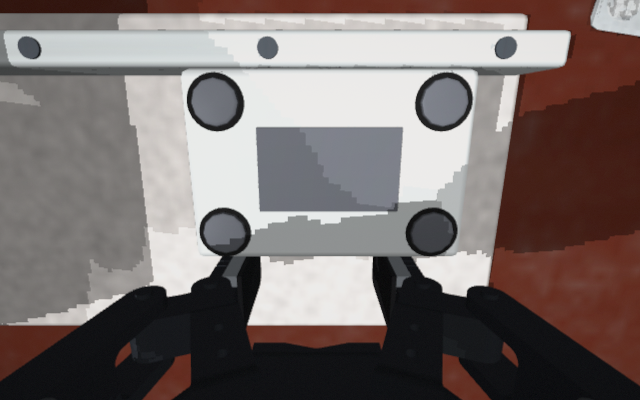

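The box is squared up and close to the fence (its top edge is at row 70, next to the fence edge). I keep pushing until the force rises.

apply_moves:
  targets:
    - {"dx": 0.07,"dy": 0,"dz": 0,"wx": 0,"wy": 0,"wz": 0,"jaw": 0.6}
    - {"dx": 0.07,"dy": 0,"dz": 0,"wx": 0,"wy": 0,"wz": 0,"jaw": 0.6}

```text
time: 11.25
tool_pos: [0.5811, 0.0596, -0.0022]
tcp_rot: [3.141, 0.035, -0.01]
wrist_force: [-11.9, -0.1, 8.8]
width: 0.602
```

apply_moves:
  targets:
    - {"dx": 0.05,"dy": 0,"dz": 0,"wx": 0,"wy": 0,"wz": 0,"jaw": 0.6}
    - {"dx": 0,"dy": 0,"dz": 0,"wx": 0,"wy": 0,"wz": 0,"jaw": 0.6}

```text
time: 11.45
tool_pos: [0.581, 0.0596, -0.0026]
tcp_rot: [3.141, 0.035, -0.015]
wrist_force: [-12.0, 0.0, 7.6]
width: 0.603
```

apply_moves:
  targets:
    - {"dx": -0.5,"dy": 0,"dz": 0,"wx": 0,"wy": 0,"wz": 0,"jaw": 0.6}
    - {"dx": -0.8,"dy": 0,"dz": 0,"wx": 0,"wy": 0,"wz": 0,"jaw": 0.6}
    - {"dx": -0.5,"dy": 0.5,"dz": -0.9,"wx": 0,"wy": 0,"wz": 0,"jaw": 0.6}
    - {"dx": 0,"dy": 0.5,"dz": -0.9,"wx": 0,"wy": 0,"wz": 0,"jaw": 0.6}
    - {"dx": 0,"dy": 0.5,"dz": -0.9,"wx": 0,"wy": 0,"wz": 0,"jaw": 0.6}

```text
time: 11.95
tool_pos: [0.5323, 0.0132, 0.08]
tcp_rot: [3.141, 0.036, 0.0]
wrist_force: [1.6, 0.2, -0.2]
width: 0.606
```

Run:
```python
from h import *
st(); c=wcam('w14')
w=ld('w3'); crop(w,390,610,200,280,3,'w3s')
for n in ['w3','w2']:
    w=ld(n); im=w['color'].astype(int); m=(im.sum(2)>200)&(abs(im[...,0]-im[...,2])<45)&(im.sum(2)<560)
    cols=range(436,468) if n=='w3' else range(144,190)
    r0,r1=(222,256) if n=='w3' else (98,134)
    A=[]
    for u in cols:
        r=np.where(m[r0:r1,u])[0]; A.append((u,r0+r.min()-.5,r0+r.max()+.5))
    A=np.array(A); a=toz(w,A[:,0],A[:,1],.028); b=toz(w,A[:,0],A[:,2],.028)
    mid=(a+b)/2; print(n,A[::8].tolist(),'width',np.median(a[:,0]-b[:,0]),'x(y) fit',np.polyfit(mid[:,1],mid[:,0],1),mid[0],mid[-1])
```

```text
t 11.95 pos [0.5323 0.0132 0.08  ] xang 1.32 z [ 3.e-04 -0.e+00 -1.e+00] F [ 1.6  0.2 -0.2] w 0.606
w3 [[436.0, 230.5, 242.5], [444.0, 230.5, 243.5], [452.0, 231.5, 243.5], [460.0, 231.5, 243.5]] width 0.018027029177222015 x(y) fit [0.03870805 0.45774713] [ 0.45406929 -0.10924485  0.028     ] [ 0.45187991 -0.15302455  0.028     ]
w2 [[144.0, 104.5, 119.5], [152.0, 104.5, 119.5], [160.0, 105.5, 119.5], [168.0, 105.5, 120.5], [176.0, 105.5, 120.5], [184.0, 106.5, 121.5]] width 0.01850121250424719 x(y) fit [0.04296331 0.45742841] [ 0.45247985 -0.10677929  0.028     ] [ 0.45028495 -0.16394082  0.028     ]
```

View pics/w14.png

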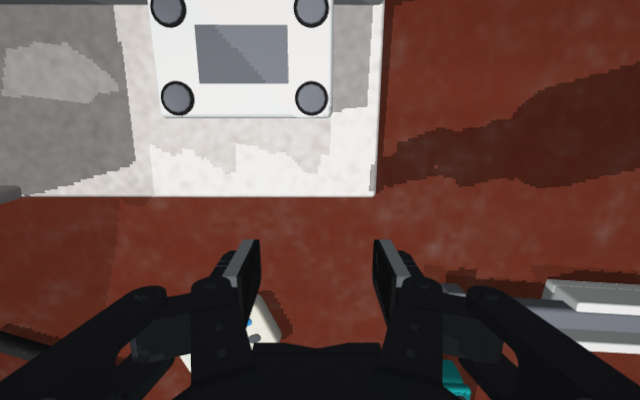

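View pics/w3s.png

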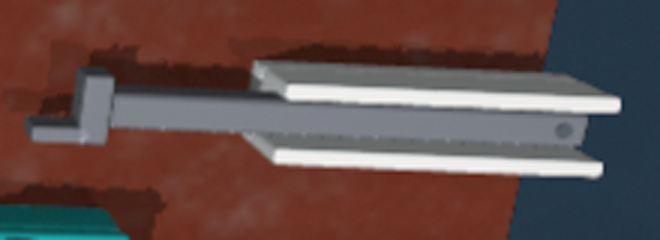

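The box sits square to the fence line. Now I turn the tool to the stick's direction and move over to its neck.

apply_moves:
  targets:
    - {"dx": 0,"dy": 0,"dz": -0.5,"wx": 0,"wy": 0,"wz": -0.96,"jaw": 0.6}
    - {"dx": 0,"dy": 0,"dz": -0.5,"wx": 0,"wy": 0,"wz": -0.96,"jaw": 0.6}
    - {"dx": 0,"dy": 0.4,"dz": 0,"wx": 0,"wy": 0,"wz": -0.96,"jaw": 0.6}
    - {"dx": 0,"dy": 0.4,"dz": 0,"wx": 0,"wy": 0,"wz": -0.96,"jaw": 0.6}
    - {"dx": 0,"dy": 0.4,"dz": 0,"wx": 0,"wy": 0,"wz": -0.96,"jaw": 0.6}

```text
time: 12.5
tool_pos: [0.545, -0.0208, 0.1097]
tcp_rot: [3.032, 0.822, 0.003]
wrist_force: [1.0, -0.4, 0.5]
width: 0.605
```

apply_moves:
  targets:
    - {"dx": -0.4,"dy": 0,"dz": 0,"wx": 0,"wy": 0,"wz": -0.96,"jaw": 0.5}
    - {"dx": -0.4,"dy": 0,"dz": 0,"wx": 0,"wy": 0,"wz": -0.96,"jaw": 0.5}
    - {"dx": -0.4,"dy": 0,"dz": 0,"wx": 0,"wy": 0,"wz": -0.96,"jaw": 0.5}
    - {"dx": -0.4,"dy": 0,"dz": 0,"wx": 0,"wy": 0,"wz": -0.96,"jaw": 0.5}
    - {"dx": -0.4,"dy": 0,"dz": 0,"wx": 0,"wy": 0,"wz": -0.96,"jaw": 0.5}

```text
time: 13.0
tool_pos: [0.4999, -0.0602, 0.1094]
tcp_rot: [2.732, 1.55, 0.002]
wrist_force: [0.3, 0.2, -0.2]
width: 0.497
```

apply_moves:
  targets:
    - {"dx": -0.4,"dy": -0.4,"dz": 0,"wx": 0,"wy": 0,"wz": -0.96,"jaw": 0.5}
    - {"dx": -0.4,"dy": -0.4,"dz": 0,"wx": 0,"wy": 0,"wz": -0.96,"jaw": 0.5}
    - {"dx": -0.4,"dy": -0.4,"dz": 0,"wx": 0,"wy": 0,"wz": -0.96,"jaw": 0.5}
    - {"dx": -0.4,"dy": -0.4,"dz": 0,"wx": 0,"wy": 0,"wz": -0.96,"jaw": 0.5}
    - {"dx": -0.4,"dy": -0.4,"dz": 0,"wx": 0,"wy": 0,"wz": -0.96,"jaw": 0.5}

```text
time: 13.5
tool_pos: [0.4238, -0.0962, 0.1094]
tcp_rot: [2.26, 2.18, 0.001]
wrist_force: [0.1, 0.3, 0.0]
width: 0.5
```

Run:
```python
from h import *
st(); c=wcam('w15'); st(); plan([.4525,-.135,.1],87.7)
```

```text
t 13.5 pos [ 0.4238 -0.0962  0.1094] xang 87.94 z [ 1.4e-03 -4.0e-04 -1.0e+00] F [0.1 0.3 0. ] w 0.5
t 13.55 pos [ 0.4217 -0.0971  0.109 ] xang 88.15 z [-0.0011 -0.0011 -1.    ] F [-2.5 -0.6 -0.8] w 0.499
world d mm [ 30.8 -37.9  -9. ] tool units now [-1.228  1.067  0.3  ] after-turn units [-1.22   1.076  0.3  ] turn units [-0.01   0.011  0.075]
```

View pics/w15.png

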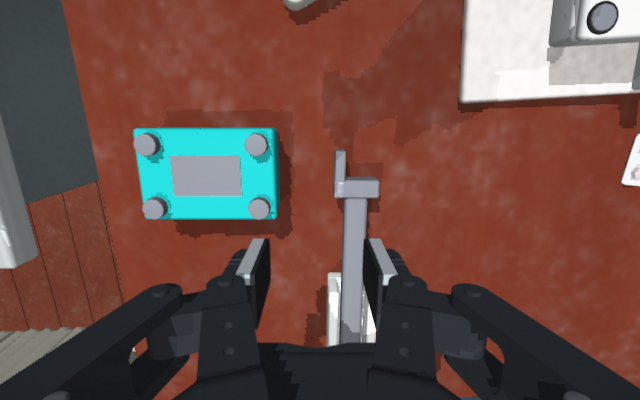

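Run:
```python
from h import *
w=ld('w15'); im=w['color'].astype(int); m=(im.sum(2)>200)&(abs(im[...,0]-im[...,2])<45)
A=[]
for v in range(205,250):
    r=np.where(m[v,325:362 if v>235 else 400])[0]; A.append((v,325+r.min()-.5,325+r.max()+.5))
A=np.array(A[:28]); a=toz(w,A[:,1],A[:,0],.028); b=toz(w,A[:,2],A[:,0],.028)
mid=(a+b)/2; print(A[::6].tolist(),'width',np.median(b[:,0]-a[:,0]),np.polyfit(mid[:,1],mid[:,0],1),mid[0],mid[-1])
print('head', toz(w,358,179,.028),toz(w,358,196,.028))
P=cloud(w); print(P[225,355],P[187,358],P[320,334],P[275,334])
print('tealmax',toz(w,277,130,.04),toz(w,277,218,.04))
```

```text
[[205.0, 343.5, 366.5], [211.0, 342.5, 366.5], [217.0, 342.5, 366.5], [223.0, 342.5, 366.5], [229.0, 341.5, 365.5]] width 0.01860130480673075 [0.0543696  0.45833263] [ 0.45284681 -0.10175575  0.028     ] [ 0.45155678 -0.123749    0.028     ]
head [ 0.45520453 -0.08150935  0.028     ] [ 0.4551668 -0.0947046  0.028    ]
[ 0.45284271 -0.11824152  0.02728003] [ 0.45506985 -0.08744898  0.02896336] [ 0.43427967 -0.19688809  0.0357783 ] [ 0.43633823 -0.17162906  0.00683572]
tealmax [ 0.3981878  -0.04269023  0.04      ] [ 0.3939948  -0.10618764  0.04      ]
```

apply_moves:
  targets:
    - {"dx": -0.6,"dy": 0.5,"dz": 0,"wx": 0,"wy": 0,"wz": 0.07,"jaw": 0.5}
    - {"dx": -0.56,"dy": 0.55,"dz": 0,"wx": 0,"wy": 0,"wz": 0,"jaw": 0.5}
    - {"dx": 0,"dy": 0,"dz": 0.7,"wx": 0,"wy": 0,"wz": 0,"jaw": 0.5}
    - {"dx": 0,"dy": 0,"dz": 0.7,"wx": 0,"wy": 0,"wz": 0,"jaw": 0.5}
    - {"dx": 0,"dy": 0,"dz": 0.1,"wx": 0,"wy": 0,"wz": 0,"jaw": 0.5}

```text
time: 14.05
tool_pos: [0.4524, -0.1315, 0.0619]
tcp_rot: [-2.273, -2.163, 0.003]
wrist_force: [-0.7, 1.0, -0.7]
width: 0.499
```

Run:
```python
from h import *
st(); c=wcam('w16'); st(); plan([.4518,-.133,-.014],87.7)
```

```text
t 14.05 pos [ 0.4524 -0.1315  0.0619] xang 87.17 z [-0.0036  0.0014 -1.    ] F [-0.7  1.  -0.7] w 0.499
t 14.1 pos [ 0.4527 -0.1315  0.0625] xang 87.2 z [-0.003   0.0012 -1.    ] F [-0.4  0.5  0.9] w 0.5
world d mm [ -0.9  -1.5 -76.5] tool units now [-0.053 -0.018  2.551] after-turn units [-0.051 -0.027  2.551] turn units [-0.029 -0.01  -0.084]
```

View pics/w16.png

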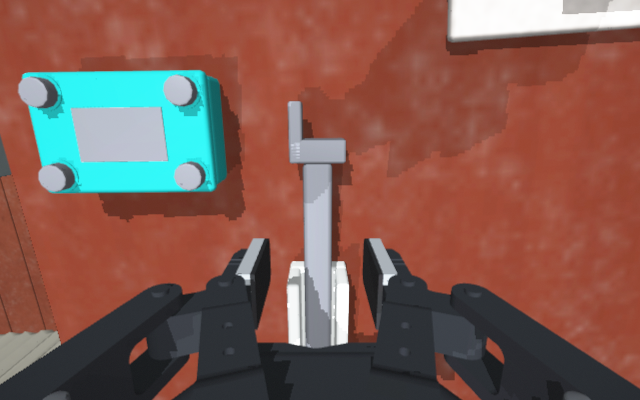

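apply_moves:
  targets:
    - {"dx": 0,"dy": 0,"dz": 0.8,"wx": 0,"wy": 0,"wz": -0.08,"jaw": 0.5}
    - {"dx": 0,"dy": 0,"dz": 0.8,"wx": 0,"wy": 0,"wz": 0,"jaw": 0.5}
    - {"dx": 0,"dy": 0,"dz": 0.6,"wx": 0,"wy": 0,"wz": 0,"jaw": 0.5}
    - {"dx": 0,"dy": 0,"dz": 0.3,"wx": 0,"wy": 0,"wz": 0,"jaw": 0.5}

```text
time: 14.5
tool_pos: [0.4538, -0.1318, -0.0113]
tcp_rot: [-2.265, -2.177, 0.0]
wrist_force: [0.0, -0.1, -0.0]
width: 0.492
```

apply_moves:
  newtons: 60
  targets:
    - {"dx": 0,"dy": 0,"dz": 0,"wx": 0,"wy": 0,"wz": 0,"jaw": 0.1}
    - {"dx": 0,"dy": 0,"dz": 0,"wx": 0,"wy": 0,"wz": 0,"jaw": 0.1}
    - {"dx": 0,"dy": 0,"dz": 0,"wx": 0,"wy": 0,"wz": 0,"jaw": 0.1}
    - {"dx": 0,"dy": 0,"dz": 0,"wx": 0,"wy": 0,"wz": 0,"jaw": 0.1}

```text
time: 14.9
tool_pos: [0.4548, -0.1324, -0.0097]
tcp_rot: [2.263, 2.176, 0.002]
wrist_force: [-0.3, -1.3, -0.1]
width: 0.193
```

Run:
```python
from h import *
st(); c=wcam('w17')
```

```text
t 14.9 pos [ 0.4548 -0.1324 -0.0097] xang 87.74 z [ 1.9e-03 -6.0e-04 -1.0e+00] F [-0.3 -1.3 -0.1] w 0.193
```

View pics/w17.png

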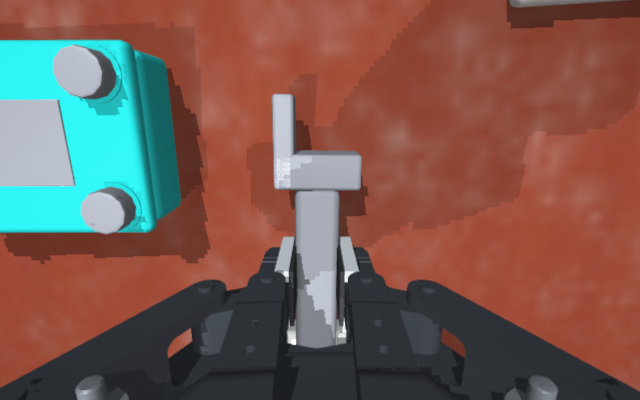

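apply_moves:
  targets:
    - {"dx": 0,"dy": 0,"dz": 0,"wx": 0,"wy": 0,"wz": 0,"jaw": 0.1}
    - {"dx": 0,"dy": 0,"dz": -0.3,"wx": 0,"wy": 0,"wz": 0,"jaw": 0.1}

```text
time: 15.15
tool_pos: [0.4528, -0.1317, -0.0022]
tcp_rot: [-2.263, -2.176, 0.002]
wrist_force: [-0.2, 0.6, -0.8]
width: 0.191
```

Run:
```python
from h import *
st(); c=wcam('w18');P=cloud(c)
for u in (290,318,346): print(u,[(v,tuple(P[v,u].round(3))) for v in range(200,280,10)])
```

```text
t 15.15 pos [ 0.4528 -0.1317 -0.0022] xang 87.74 z [-2.1e-03  8.0e-04 -1.0e+00] F [-0.2  0.6 -0.8] w 0.191
290 [(200, (np.float64(0.44), np.float64(-0.109), np.float64(0.0))), (210, (np.float64(0.439), np.float64(-0.115), np.float64(-0.001))), (220, (np.float64(0.439), np.float64(-0.12), np.float64(-0.001))), (230, (np.float64(0.439), np.float64(-0.125), np.float64(-0.001))), (240, (np.float64(0.441), np.float64(-0.12), np.float64(0.026))), (250, (np.float64(0.442), np.float64(-0.12), np.float64(0.037))), (260, (np.float64(0.443), np.float64(-0.12), np.float64(0.046))), (270, (np.float64(0.444), np.float64(-0.12), np.float64(0.054)))]
318 [(200, (np.float64(0.454), np.float64(-0.1), np.float64(0.036))), (210, (np.float64(0.454), np.float64(-0.104), np.float64(0.037))), (220, (np.float64(0.454), np.float64(-0.108), np.float64(0.035))), (230, (np.float64(0.454), np.float64(-0.112), np.float64(0.036))), (240, (np.float64(0.454), np.float64(-0.117), np.float64(0.035))), (250, (np.float64(0.453), np.float64(-0.121), np.float64(0.035))), (260, (np.float64(0.453), np.float64(-0.126), np.float64(0.034))), (270, (np.float64(0.453), np.float64(-0.13), np.float64(0.036)))]
346 [(200, (np.float64(0.468), np.float64(-0.11), np.float64(0.001))), (210, (np.float64(0.468), np.float64(-0.115), np.float64(0.0))), (220, (np.float64(0.468), np.float64(-0.121), np.float64(0.0))), (230, (np.float64(0.468), np.float64(-0.126), np.float64(-0.0))), (240, (np.float64(0.466), np.float64(-0.12), np.float64(0.028))), (250, (np.float64(0.455), np.float64(-0.066), np.float64(0.161))), (260, (np.float64(0.464), np.float64(-0.12), np.float64(0.048))), (270, (np.float64(0.463), np.float64(-0.121), np.float64(0.055)))]
```

View pics/w18.png

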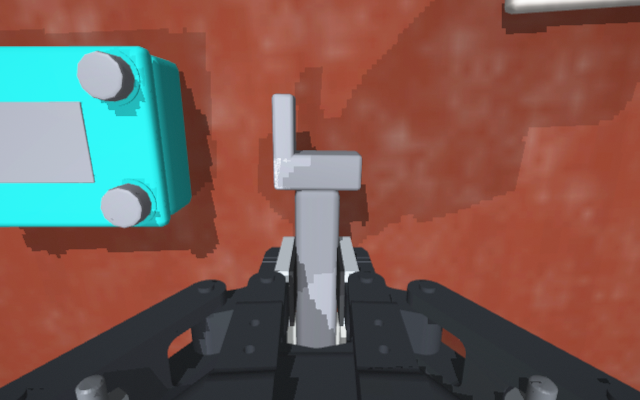

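The stick is gripped and level, with its underside 21.7 mm above the TCP reading. I lift it straight up.

apply_moves:
  targets:
    - {"dx": 0,"dy": 0,"dz": -0.5,"wx": 0,"wy": 0,"wz": 0,"jaw": 0.1}
    - {"dx": 0,"dy": 0,"dz": -0.7,"wx": 0,"wy": 0,"wz": 0,"jaw": 0.1}
    - {"dx": 0,"dy": 0,"dz": -0.3,"wx": 0,"wy": 0,"wz": 0,"jaw": 0.1}
    - {"dx": 0,"dy": 0.5,"dz": 0,"wx": 0,"wy": 0,"wz": -0.3,"jaw": 0.1}
    - {"dx": 0.1,"dy": 0.8,"dz": 0,"wx": 0,"wy": 0,"wz": -0.29,"jaw": 0.1}

```text
time: 15.7
tool_pos: [0.4929, -0.1301, 0.0432]
tcp_rot: [2.195, 2.248, -0.0]
wrist_force: [0.4, -0.5, -1.0]
width: 0.196
```

apply_moves:
  targets:
    - {"dx": 0.2,"dy": 0.8,"dz": 0,"wx": 0,"wy": 0,"wz": 0,"jaw": 0.1}
    - {"dx": 0.2,"dy": 0.8,"dz": 0,"wx": 0,"wy": 0,"wz": 0,"jaw": 0.1}
    - {"dx": 0,"dy": 0.8,"dz": 0,"wx": 0,"wy": 0,"wz": 0,"jaw": 0.1}
    - {"dx": 0,"dy": 0.2,"dz": 0,"wx": 0,"wy": 0,"wz": 0,"jaw": 0.1}
    - {"dx": 0,"dy": 0,"dz": 0,"wx": 0,"wy": 0,"wz": 0,"jaw": 0.1}

```text
time: 16.2
tool_pos: [0.5712, -0.116, 0.0424]
tcp_rot: [-2.195, -2.247, 0.001]
wrist_force: [-1.4, 0.4, -0.1]
width: 0.197
```

Run:
```python
from h import *
st(); c=wcam('w19');P=cloud(c); st()
print(P[230,318],P[200,318]); t=cams.read_camera('top'); crop(t,330,450,140,260,5,'t19'); plan([.57,-.116,-.0215],91.3)
```

```text
t 16.2 pos [ 0.5712 -0.116   0.0424] xang 91.35 z [-8.e-04  2.e-04 -1.e+00] F [-1.4  0.4 -0.1] w 0.197
t 16.25 pos [ 0.57   -0.1159  0.0423] xang 91.33 z [-2.e-03  4.e-04 -1.e+00] F [ 0.1 -0.8 -1. ] w 0.195
[ 0.57098501 -0.09680617  0.07981258] [ 0.5706535  -0.08398407  0.08098457]
world d mm [  0.7  -0.1 -63.8] tool units now [-0.004  0.029  2.126] after-turn units [-0.003  0.024  2.126] turn units [-0.022 -0.005  0.001]
```

View pics/w19.png

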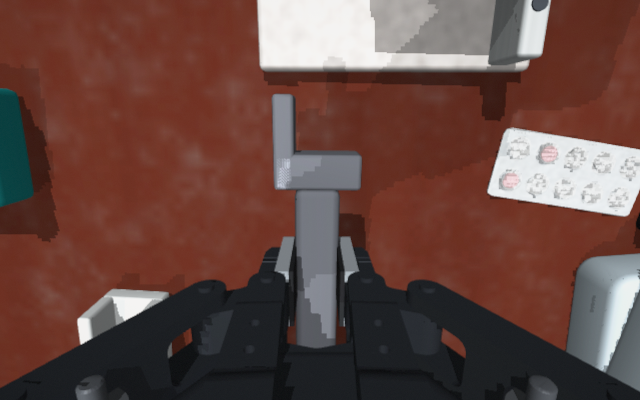

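View pics/t19.png

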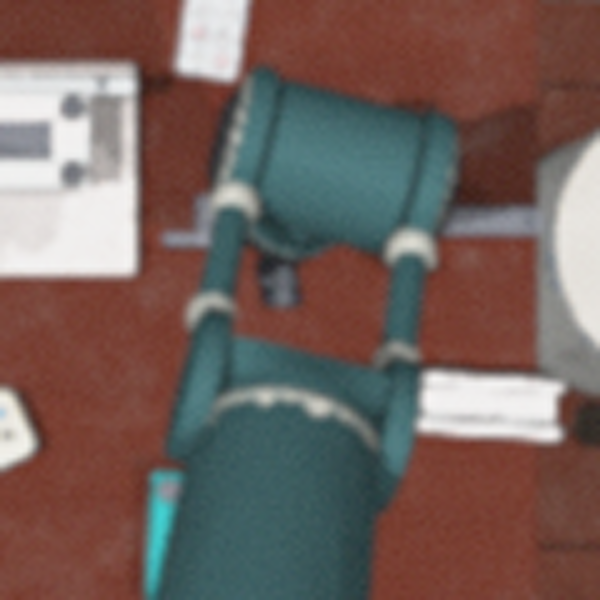

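apply_moves:
  targets:
    - {"dx": 0,"dy": 0,"dz": 0.8,"wx": 0,"wy": 0,"wz": 0,"jaw": 0.1}
    - {"dx": 0,"dy": 0,"dz": 0.8,"wx": 0,"wy": 0,"wz": 0,"jaw": 0.1}
    - {"dx": 0,"dy": 0,"dz": 0.3,"wx": 0,"wy": 0,"wz": 0,"jaw": 0.1}
    - {"dx": 0,"dy": 0,"dz": 0.15,"wx": 0,"wy": 0,"wz": 0,"jaw": 0.1}
    - {"dx": 0,"dy": 0,"dz": 0,"wx": 0,"wy": 0,"wz": 0,"jaw": 0.1}

```text
time: 16.8
tool_pos: [0.5698, -0.1162, -0.0184]
tcp_rot: [-2.196, -2.245, 0.001]
wrist_force: [0.4, 0.7, -0.9]
width: 0.194
```

Run:
```python
from h import *
st(); c=wcam('w20');P=cloud(c); st()
print([P[v,318].round(4) for v in (200,230,270,320)])
```

```text
t 16.8 pos [ 0.5698 -0.1162 -0.0184] xang 91.27 z [-9.e-04  2.e-04 -1.e+00] F [ 0.4  0.7 -0.9] w 0.194
t 16.85 pos [ 0.5707 -0.1163 -0.0177] xang 91.28 z [ 5.e-04 -1.e-04 -1.e+00] F [ 0.  -0.1 -0.3] w 0.193
[array([ 0.5694, -0.0844,  0.0194]), array([ 0.5696, -0.0966,  0.0202]), array([ 0.5701, -0.1147,  0.0189]), array([ 0.5707, -0.1384,  0.0192])]
```

apply_moves:
  targets:
    - {"dx": 0,"dy": 0,"dz": 0.1,"wx": 0,"wy": 0,"wz": 0,"jaw": 0.1}
    - {"dx": 0,"dy": 0,"dz": 0.03,"wx": 0,"wy": 0,"wz": 0,"jaw": 0.1}
    - {"dx": 0,"dy": 0,"dz": 0,"wx": 0,"wy": 0,"wz": 0,"jaw": 0.1}

```text
time: 17.15
tool_pos: [0.5721, -0.1166, -0.0198]
tcp_rot: [2.195, 2.245, 0.002]
wrist_force: [-3.1, -0.1, 6.8]
width: 0.194
```

apply_moves:
  targets:
    - {"dx": 0,"dy": 0,"dz": -0.05,"wx": 0,"wy": 0,"wz": 0,"jaw": 0.45}
    - {"dx": 0,"dy": 0,"dz": 0,"wx": 0,"wy": 0,"wz": 0,"jaw": 0.45}
    - {"dx": 0,"dy": 0,"dz": 0,"wx": 0,"wy": 0,"wz": 0,"jaw": 0.45}
    - {"dx": 0,"dy": 0,"dz": -0.8,"wx": 0,"wy": 0,"wz": 0,"jaw": 0.45}
    - {"dx": 0,"dy": 0,"dz": -1,"wx": 0,"wy": 0,"wz": 0,"jaw": 0.45}

```text
time: 17.65
tool_pos: [0.5684, -0.1156, 0.0318]
tcp_rot: [-2.193, -2.243, 0.004]
wrist_force: [0.4, 0.6, 0.3]
width: 0.448
```

apply_moves:
  targets:
    - {"dx": -1,"dy": 0,"dz": -1,"wx": 0,"wy": 0,"wz": 0,"jaw": 0.45}
    - {"dx": -1,"dy": 0,"dz": 0,"wx": 0,"wy": 0,"wz": 0,"jaw": 0.45}
    - {"dx": -1,"dy": 0,"dz": 0,"wx": 0,"wy": 0,"wz": 0,"jaw": 0.45}
    - {"dx": -1,"dy": 0,"dz": 0,"wx": 0,"wy": 0,"wz": 0,"jaw": 0.45}
    - {"dx": -1,"dy": 0,"dz": 0,"wx": 0,"wy": 0,"wz": 0,"jaw": 0.45}

```text
time: 18.15
tool_pos: [0.5738, -0.2672, 0.0634]
tcp_rot: [2.196, 2.246, 0.0]
wrist_force: [0.3, 0.1, -0.7]
width: 0.452
```

Run:
```python
from h import *
st(); c=wcam('w21'); st()
```

```text
t 18.15 pos [ 0.5738 -0.2672  0.0634] xang 91.29 z [ 1.e-04 -1.e-04 -1.e+00] F [ 0.3  0.1 -0.7] w 0.452
t 18.2 pos [ 0.5743 -0.272   0.0637] xang 91.21 z [ 0.0016 -0.0038 -1.    ] F [ 1.2 -3.2 -0.1] w 0.45
```

View pics/w21.png

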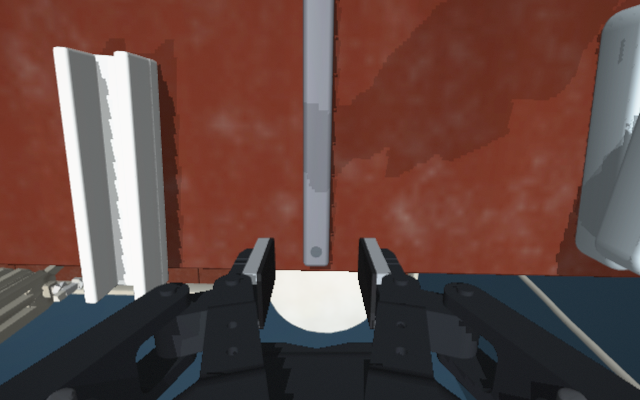

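Run:
```python
from h import *
c=ld('w21'); print('tail',toz(c,316,263.5,.016),toz(c,316,266,.0),'desk edge',toz(c,200,268,0.),toz(c,420,274,0.))
a=[toz(c,u,v,.016) for u,v in [(304,100),(332,100),(304,250),(328,250)]]; print(np.array(a).round(4)); st()
```

```text
tail [ 0.57395193 -0.3040821   0.016     ] [ 0.57415545 -0.31391668  0.        ] desk edge [ 0.48735209 -0.31758785  0.        ] [ 0.65252091 -0.31866902  0.        ]
[[ 0.5642 -0.1956  0.016 ]
 [ 0.5812 -0.1953  0.016 ]
 [ 0.5655 -0.2942  0.016 ]
 [ 0.5819 -0.2938  0.016 ]]
t 18.2 pos [ 0.5743 -0.272   0.0637] xang 91.21 z [ 0.0016 -0.0038 -1.    ] F [ 1.2 -3.2 -0.1] w 0.45
```

apply_moves:
  targets:
    - {"dx": -0.4,"dy": 0,"dz": 0.5,"wx": 0,"wy": 0,"wz": 0,"jaw": 0.45}
    - {"dx": 0,"dy": 0,"dz": 0.8,"wx": 0,"wy": 0,"wz": 0,"jaw": 0.45}
    - {"dx": 0,"dy": 0,"dz": 0.8,"wx": 0,"wy": 0,"wz": 0,"jaw": 0.45}
    - {"dx": 0,"dy": 0,"dz": 0.4,"wx": 0,"wy": 0,"wz": 0,"jaw": 0.45}
    - {"dx": 0,"dy": 0,"dz": 0,"wx": 0,"wy": 0,"wz": 0,"jaw": 0.45}

```text
time: 18.7
tool_pos: [0.5715, -0.2763, -0.0151]
tcp_rot: [-2.192, -2.242, 0.003]
wrist_force: [-1.1, 1.1, -0.3]
width: 0.451
```

Run:
```python
from h import *
st(); c=wcam('w22'); st()
```

```text
t 18.7 pos [ 0.5715 -0.2763 -0.0151] xang 91.31 z [-0.0056  0.0031 -1.    ] F [-1.1  1.1 -0.3] w 0.451
t 18.75 pos [ 0.573  -0.277  -0.0133] xang 91.31 z [-0.0029  0.0016 -1.    ] F [ 0.1  0.4 -0.2] w 0.451
```

View pics/w22.png

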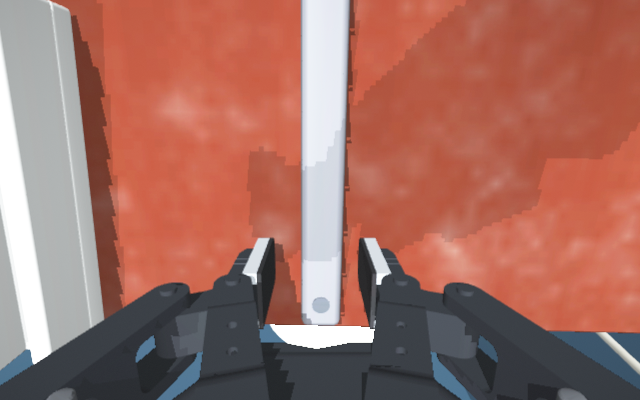

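apply_moves:
  newtons: 90
  targets:
    - {"dx": 0,"dy": 0.1,"dz": 0.15,"wx": 0,"wy": 0,"wz": 0,"jaw": 0.45}
    - {"dx": 0,"dy": 0,"dz": 0,"wx": 0,"wy": 0,"wz": 0,"jaw": 0.1}
    - {"dx": 0,"dy": 0,"dz": 0,"wx": 0,"wy": 0,"wz": 0,"jaw": 0.1}
    - {"dx": 0,"dy": 0,"dz": 0,"wx": 0,"wy": 0,"wz": 0,"jaw": 0.1}
    - {"dx": 0,"dy": 0,"dz": 0,"wx": 0,"wy": 0,"wz": 0,"jaw": 0.1}

```text
time: 19.25
tool_pos: [0.5784, -0.2785, -0.0147]
tcp_rot: [2.195, 2.245, 0.001]
wrist_force: [1.4, 0.4, 4.9]
width: 0.177
```

Run:
```python
from h import *
st(); c=wcam('w23');P=cloud(c); print([P[v,320].round(4) for v in (50,100,150,200,250)])
```

```text
t 19.25 pos [ 0.5784 -0.2785 -0.0147] xang 91.29 z [ 0.0024 -0.0011 -1.    ] F [1.4 0.4 4.9] w 0.177
[array([ 0.5772, -0.1913,  0.0163]), array([ 0.5776, -0.209 ,  0.0167]), array([ 0.5781, -0.2279,  0.0165]), array([ 0.5787, -0.2486,  0.0159]), array([ 0.5792, -0.2709,  0.0161])]
```

apply_moves:
  targets:
    - {"dx": 0,"dy": 0,"dz": -0.5,"wx": 0,"wy": 0,"wz": 0,"jaw": 0.1}
    - {"dx": 0,"dy": 0,"dz": -0.8,"wx": 0,"wy": 0,"wz": 0,"jaw": 0.1}
    - {"dx": 0,"dy": 0.3,"dz": -0.7,"wx": 0,"wy": 0,"wz": 0,"jaw": 0.1}
    - {"dx": 0,"dy": 0.4,"dz": 0,"wx": 0,"wy": 0,"wz": 0,"jaw": 0.1}
    - {"dx": 0,"dy": 0,"dz": 0,"wx": 0,"wy": 0,"wz": 0,"jaw": 0.1}

```text
time: 19.8
tool_pos: [0.6002, -0.2779, 0.0448]
tcp_rot: [2.194, 2.245, 0.002]
wrist_force: [-1.0, -0.3, -0.5]
width: 0.176
```

Run:
```python
from h import *
st(); c=wcam('w24');P=cloud(c); print([P[v,318].round(4) for v in (30,60,100,150,200,250)]); st()
t=cams.read_camera('top'); np.savez('t24.npz',**t); crop(t,280,450,140,240,4,'t24')
w=ld('w14'); hough(w,140,340,0,130,.048)
```

```text
t 19.8 pos [ 0.6002 -0.2779  0.0448] xang 91.31 z [ 0.0028 -0.0012 -1.    ] F [-1.  -0.3 -0.5] w 0.176
[array([ 0.598 , -0.1842,  0.0766]), array([ 0.5983, -0.194 ,  0.0749]), array([ 0.5987, -0.2084,  0.0757]), array([ 0.5991, -0.2275,  0.0749]), array([ 0.5996, -0.2481,  0.075 ]), array([ 0.6002, -0.2705,  0.0751])]
t 19.85 pos [ 0.5984 -0.2773  0.0434] xang 91.32 z [-5.e-04  1.e-04 -1.e+00] F [-0.4  0.6 -0.5] w 0.173
310.8 97.8 16.9 [0.6036 0.0184 0.048 ]
177.8 99.2 16.2 [0.6012 0.0933 0.048 ]
313.5 7.5 20.2 [0.6493 0.0179 0.048 ]
169.2 9.8 16.8 [0.6464 0.0941 0.048 ]
```

View pics/w24.png

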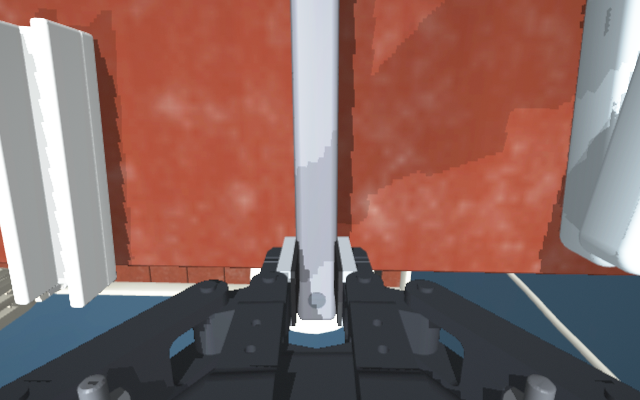

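View pics/t24.png

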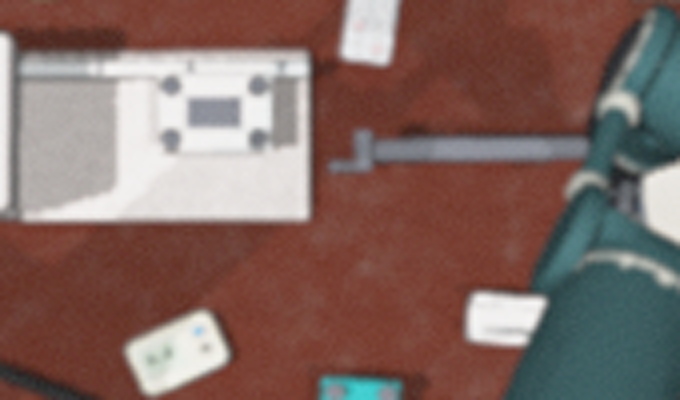

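Run:
```python
from h import *
w=ld('w24'); P=cloud(w); m=(P[...,2]>.068)&(P[...,2]<.082)
A=[]
for v in range(5,230,5):
    r=np.where(m[v,270:360])[0]+270; A.append((v,r.min()-.5,r.max()+.5))
A=np.array(A); a=toz(w,A[:,1],A[:,0],.0752); b=toz(w,A[:,2],A[:,0],.0752); mid=(a+b)/2
print(np.median(b[:,0]-a[:,0]),np.polyfit(mid[:,1],mid[:,0],1),mid[0],mid[-1])
zz=[P[v,int((l+r)/2)-4:int((l+r)/2)+5] for v,l,r in A]; Z=np.array([z.mean(0) for z in zz]); print('z fit',np.polyfit(Z[:,1],Z[:,2],1), 'R z',w['rotation'][:,2])
t=ld('t24'); Pt=cloud(t)
# head in top view
tm=(Pt[...,2]>.05)&(Pt[...,2]<.09)
v,u=np.where(tm[160:190,355:380]); print(Pt[160:190,355:380][v,u][:, :].mean(0), (u+355).min(), (u+355).max(),(v+160).min(),(v+160).max())
```

```text
0.01761925517264573 [-0.03087706  0.59117803] [ 0.59659579 -0.17578192  0.0752    ] [ 0.59928213 -0.2590344   0.0752    ]Traceback (most recent call last):
  File "<stdin>", line 8, in <module>
IndexError: only integers, slices (`:`), ellipsis (`...`), numpy.newaxis (`None`) and integer or boolean arrays are valid indices
```

apply_moves:
  targets:
    - {"dx": 0.6,"dy": 0.1,"dz": 0,"wx": 0,"wy": 0,"wz": 0.08,"jaw": 0.1}
    - {"dx": 0.73,"dy": 0.05,"dz": 0,"wx": 0,"wy": 0,"wz": 0,"jaw": 0.1}
    - {"dx": 0,"dy": 0,"dz": 0.7,"wx": 0,"wy": 0,"wz": 0,"jaw": 0.1}
    - {"dx": 0,"dy": 0,"dz": 0.6,"wx": 0,"wy": 0,"wz": 0,"jaw": 0.1}
    - {"dx": 0,"dy": 0,"dz": 0,"wx": 0,"wy": 0,"wz": 0,"jaw": 0.1}

```text
time: 20.4
tool_pos: [0.5974, -0.2355, -0.0001]
tcp_rot: [-2.199, -2.231, 0.006]
wrist_force: [-0.8, -0.6, -0.1]
width: 0.178
```

Run:
```python
from h import *
st(); c=wcam('w25');P=cloud(c); st()
print([P[v,int(u)].round(4).tolist() for u,v in [(316,30),(317,100),(318,200)]])
t=cams.read_camera('top'); np.savez('t25.npz',**t); crop(t,280,450,140,240,4,'t25')
s=cams.read_camera('scene'); np.savez('s25.npz',**s); crop(s,260,430,150,250,4,'s25')
plan([.6032,-.238,-.002],90.8)
```

```text
t 20.4 pos [ 5.974e-01 -2.355e-01 -1.000e-04] xang 90.83 z [-0.009   0.0038 -1.    ] F [-0.8 -0.6 -0.1] w 0.178
t 20.45 pos [ 0.5988 -0.2362  0.0016] xang 90.81 z [-0.0065  0.0027 -1.    ] F [-0.7  0.6 -0.8] w 0.181
[[0.5957, -0.1416, 0.0307], [0.5964, -0.1661, 0.0325], [0.5975, -0.2057, 0.0307]]
world d mm [ 1.8 -0.5 -6.4] tool units now [-0.018  0.061  0.212] after-turn units [-0.017  0.061  0.213] turn units [-0.012 -0.005 -0.001]
```

View pics/t25.png

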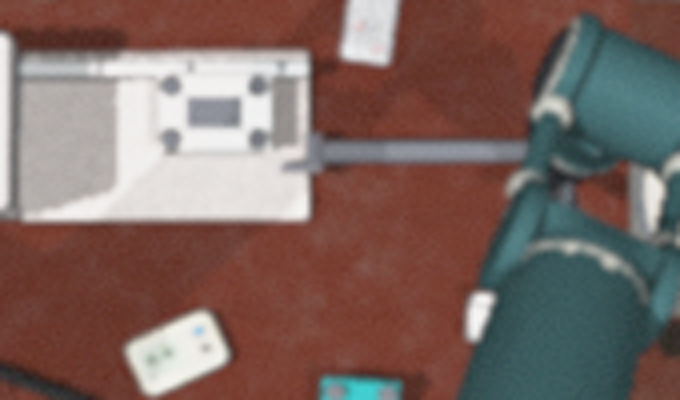

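View pics/s25.png

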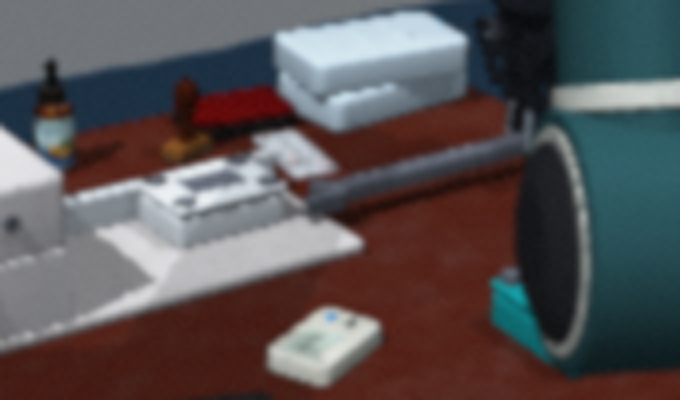

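View pics/w25.png

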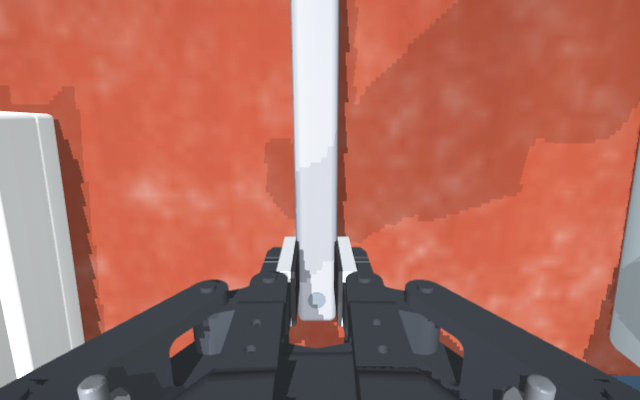

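apply_moves:
  targets:
    - {"dx": 0,"dy": 0,"dz": 0.15,"wx": 0,"wy": 0,"wz": 0,"jaw": 0.1}
    - {"dx": 0,"dy": 0,"dz": 0,"wx": 0,"wy": 0,"wz": 0,"jaw": 0.1}
    - {"dx": 0,"dy": 0,"dz": 0,"wx": 0,"wy": 0,"wz": 0,"jaw": 0.1}

```text
time: 20.85
tool_pos: [0.6022, -0.2378, 0.0009]
tcp_rot: [2.206, 2.236, 0.0]
wrist_force: [0.2, -0.5, -0.9]
width: 0.179
```

Run:
```python
from h import *
st(); c=wcam('w26');P=cloud(c); st()
Z=np.array([P[v,int(317-(230-v)*.012)-6:int(317-(230-v)*.012)+7].mean(0) for v in range(5,230,5)]); print('z(y)',np.polyfit(Z[:,1],Z[:,2],1),Z[0],Z[-1])
m=(P[...,2]>.02); A=[]
for v in range(5,230,5):
    r=np.where(m[v,270:360])[0]+270; A.append((v,r.min()-.5,r.max()+.5))
A=np.array(A); a=toz(c,A[:,1],A[:,0],Z.mean(0)[2]); b=toz(c,A[:,2],A[:,0],Z.mean(0)[2]); mid=(a+b)/2
print(np.median(b[:,0]-a[:,0]),np.polyfit(mid[:,1],mid[:,0],1),mid[0],mid[-1])
plan([.6032,-.238,-.002],90.8)
```

```text
t 20.85 pos [ 0.6022 -0.2378  0.0009] xang 90.79 z [ 6.e-04 -3.e-04 -1.e+00] F [ 0.2 -0.5 -0.9] w 0.179
t 20.9 pos [ 0.6022 -0.2378  0.0009] xang 90.8 z [ 7.e-04 -3.e-04 -1.e+00] F [ 0.2 -0.1 -1.6] w 0.179
z(y) [-0.00194508  0.03106481] [ 0.59941098 -0.13567282  0.03114721] [ 0.60131531 -0.21901976  0.03120094]
0.017646663789199657 [-0.02609795  0.59587411] [ 0.60138091 -0.13571559  0.03140536] [ 0.60152068 -0.21894452  0.03140536]
world d mm [ 1.  -0.2 -2.9] tool units now [-0.008  0.032  0.096] after-turn units [-0.008  0.032  0.096] turn units [ 0.006  0.003 -0.001]
```

apply_moves:
  targets:
    - {"dx": 0.3,"dy": 0.01,"dz": 0.08,"wx": 0,"wy": 0,"wz": 0,"jaw": 0.1}
    - {"dx": 0.35,"dy": 0,"dz": 0,"wx": 0,"wy": 0,"wz": 0,"jaw": 0.1}
    - {"dx": 0,"dy": 0.1,"dz": 0,"wx": 0,"wy": 0,"wz": 0,"jaw": 0.1}
    - {"dx": 0,"dy": 0,"dz": 0,"wx": 0,"wy": 0,"wz": 0,"jaw": 0.1}

```text
time: 21.3
tool_pos: [0.6055, -0.2174, -0.0019]
tcp_rot: [2.204, 2.238, 0.0]
wrist_force: [0.7, -0.3, -0.9]
width: 0.178
```

Run:
```python
from h import *
st()
t=cams.read_camera('top'); np.savez('t27.npz',**t); crop(t,300,380,150,200,8,'t27')
s=cams.read_camera('scene'); crop(s,280,380,170,230,7,'s27'); st()
```

```text
t 21.3 pos [ 0.6055 -0.2174 -0.0019] xang 90.88 z [ 4.e-04 -2.e-04 -1.e+00] F [ 0.7 -0.3 -0.9] w 0.178
t 21.4 pos [ 0.6053 -0.2179 -0.0019] xang 90.84 z [ 3.e-04 -3.e-04 -1.e+00] F [ 0.3 -0.  -0.2] w 0.179
```

View pics/t27.png

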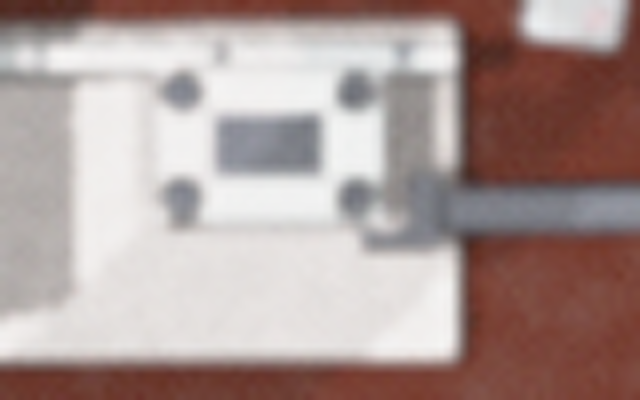

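View pics/s27.png

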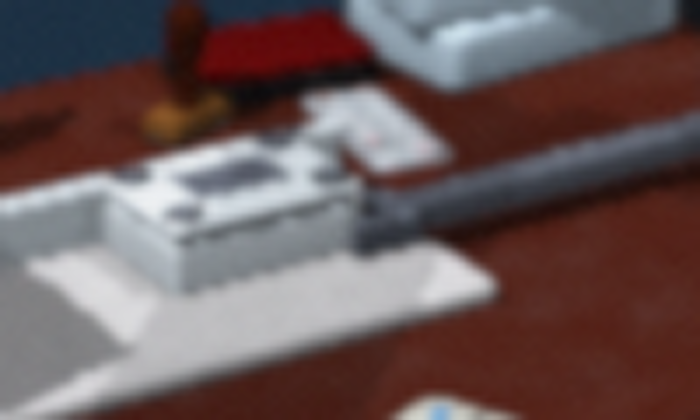

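apply_moves:
  targets:
    - {"dx": 0,"dy": 0.08,"dz": 0,"wx": 0,"wy": 0,"wz": 0,"jaw": 0.1}
    - {"dx": 0.1,"dy": 0.04,"dz": 0,"wx": 0,"wy": 0,"wz": 0,"jaw": 0.1}
    - {"dx": 0.1,"dy": 0,"dz": 0,"wx": 0,"wy": 0,"wz": 0,"jaw": 0.1}

```text
time: 21.7
tool_pos: [0.6086, -0.212, -0.002]
tcp_rot: [-2.206, -2.237, 0.0]
wrist_force: [0.0, 0.1, -0.6]
width: 0.179
```

apply_moves:
  targets:
    - {"dx": 0,"dy": 0.05,"dz": 0,"wx": 0,"wy": 0,"wz": 0,"jaw": 0.1}
    - {"dx": 0,"dy": 0.03,"dz": 0,"wx": 0,"wy": 0,"wz": 0,"jaw": 0.1}

```text
time: 21.9
tool_pos: [0.6103, -0.2115, -0.0023]
tcp_rot: [-2.204, -2.237, 0.001]
wrist_force: [-0.9, 1.1, -0.9]
width: 0.18
```

apply_moves:
  targets:
    - {"dx": 0,"dy": 0.05,"dz": 0,"wx": 0,"wy": 0,"wz": 0,"jaw": 0.1}
    - {"dx": 0,"dy": 0.03,"dz": 0,"wx": 0,"wy": 0,"wz": 0,"jaw": 0.1}

```text
time: 22.1
tool_pos: [0.6123, -0.2115, -0.0025]
tcp_rot: [-2.203, -2.237, 0.002]
wrist_force: [-3.6, 0.9, -0.8]
width: 0.18
```

Run:
```python
from h import *
st()
t=cams.read_camera('top'); np.savez('t28.npz',**t); crop(t,300,380,150,200,8,'t28')
w=wcam('w28');st()
```

```text
t 22.1 pos [ 0.6123 -0.2115 -0.0025] xang 90.87 z [-2.3e-03  6.0e-04 -1.0e+00] F [-3.6  0.9 -0.8] w 0.18
t 22.2 pos [ 0.6124 -0.2115 -0.0025] xang 90.86 z [-2.1e-03  5.0e-04 -1.0e+00] F [-3.8  1.6 -1.4] w 0.174
```

View pics/t28.png

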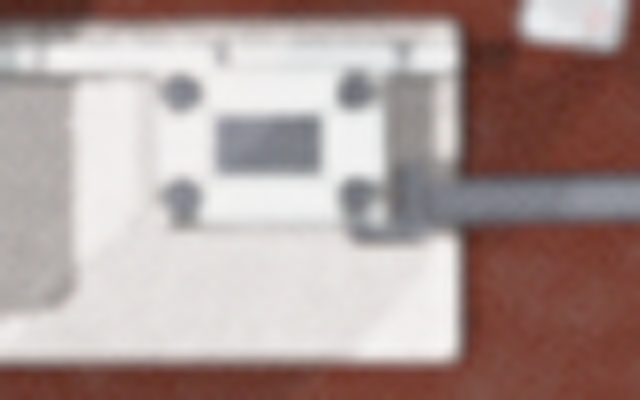

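View pics/w28.png

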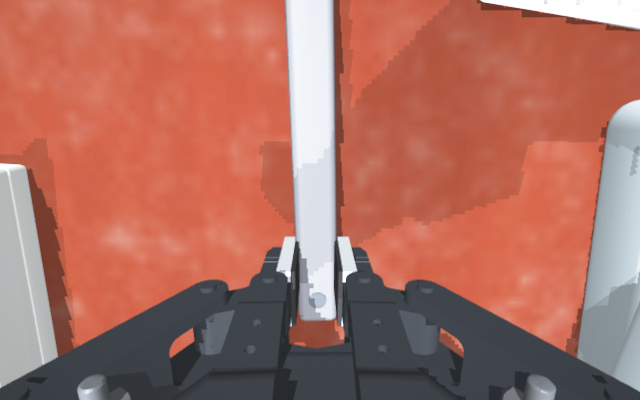

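apply_moves:
  targets:
    - {"dx": 0.2,"dy": 0,"dz": 0,"wx": 0,"wy": 0,"wz": 0,"jaw": 0.1}
    - {"dx": 0.2,"dy": 0,"dz": 0,"wx": 0,"wy": 0,"wz": 0,"jaw": 0.1}
    - {"dx": 0.2,"dy": 0,"dz": 0,"wx": 0,"wy": 0,"wz": 0,"jaw": 0.1}
    - {"dx": 0.2,"dy": 0,"dz": 0,"wx": 0,"wy": 0,"wz": 0,"jaw": 0.1}
    - {"dx": 0.2,"dy": 0,"dz": 0,"wx": 0,"wy": 0,"wz": 0,"jaw": 0.1}

```text
time: 22.7
tool_pos: [0.6124, -0.1825, -0.002]
tcp_rot: [2.204, 2.238, -0.003]
wrist_force: [-5.5, -3.7, -1.9]
width: 0.177
```

Run:
```python
from h import *
st()
t=cams.read_camera('top'); crop(t,290,380,150,200,8,'t29')
w=wcam('w29');P=cloud(w);st()
m=(P[...,2]>.018)&(P[...,2]<.045); A=[]
for v in range(5,230,5):
    r=np.where(m[v,270:360])[0]+270; A.append((v,r.min()-.5,r.max()+.5))
A=np.array(A); a=toz(w,A[:,1],A[:,0],.0285); b=toz(w,A[:,2],A[:,0],.0285); mid=(a+b)/2
print(np.median(b[:,0]-a[:,0]),np.polyfit(mid[:,1],mid[:,0],1)); Z=np.array([P[v,int((l+r)/2)-5:int((l+r)/2)+6].mean(0) for v,l,r in A.astype(float)]);print(np.polyfit(Z[:,1],Z[:,2],1),Z[:,2].mean())
```

```text
t 22.7 pos [ 0.6124 -0.1825 -0.002 ] xang 90.86 z [-6.0e-04 -1.8e-03 -1.0e+00] F [-5.5 -3.7 -1.9] w 0.177
t 22.8 pos [ 0.6123 -0.1815 -0.0021] xang 90.87 z [-1.e-03 -4.e-04 -1.e+00] F [-4.5 -0.3 -0.9] w 0.181
0.017584127218696288 [-0.04347146  0.60398843]Traceback (most recent call last):
  File "<stdin>", line 9, in <module>
IndexError: only integers, slices (`:`), ellipsis (`...`), numpy.newaxis (`None`) and integer or boolean arrays are valid indices
```

View pics/t29.png

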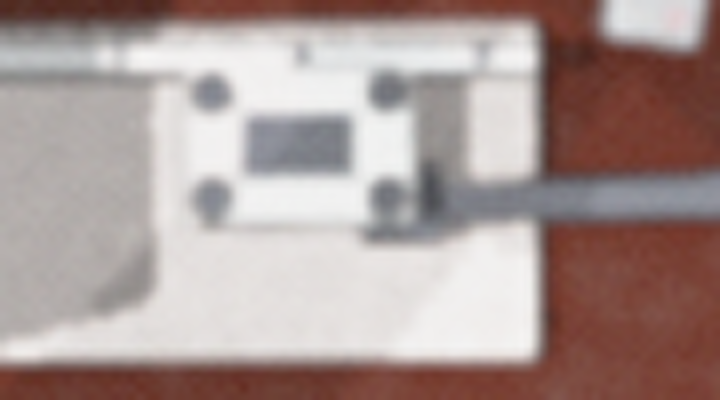

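apply_moves:
  targets:
    - {"dx": 0.35,"dy": -0.01,"dz": 0,"wx": 0,"wy": 0,"wz": 0,"jaw": 0.1}
    - {"dx": 0.35,"dy": 0,"dz": 0,"wx": 0,"wy": 0,"wz": 0,"jaw": 0.1}
    - {"dx": 0.35,"dy": -0.01,"dz": 0,"wx": 0,"wy": 0,"wz": 0,"jaw": 0.1}
    - {"dx": 0.35,"dy": 0,"dz": 0,"wx": 0,"wy": 0,"wz": 0,"jaw": 0.1}
    - {"dx": 0.35,"dy": -0.01,"dz": 0,"wx": 0,"wy": 0,"wz": 0,"jaw": 0.1}

```text
time: 23.3
tool_pos: [0.611, -0.1298, -0.002]
tcp_rot: [2.205, 2.237, -0.002]
wrist_force: [-4.1, -3.3, -1.0]
width: 0.18
```

Run:
```python
from h import *
st()
t=cams.read_camera('top'); crop(t,270,370,150,200,8,'t30')
```

```text
t 23.3 pos [ 0.611  -0.1298 -0.002 ] xang 90.83 z [-2.0e-04 -1.2e-03 -1.0e+00] F [-4.1 -3.3 -1. ] w 0.18
```

View pics/t30.png

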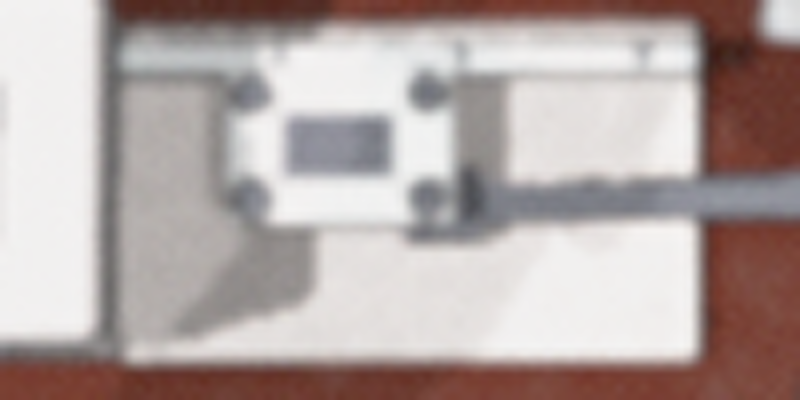

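The box is feeding flush and square. I keep going.

apply_moves:
  targets:
    - {"dx": 0.35,"dy": -0.01,"dz": 0,"wx": 0,"wy": 0,"wz": 0,"jaw": 0.1}
    - {"dx": 0.35,"dy": 0,"dz": 0,"wx": 0,"wy": 0,"wz": 0,"jaw": 0.1}
    - {"dx": 0.35,"dy": -0.01,"dz": 0,"wx": 0,"wy": 0,"wz": 0,"jaw": 0.1}
    - {"dx": 0.35,"dy": 0,"dz": 0,"wx": 0,"wy": 0,"wz": 0,"jaw": 0.1}
    - {"dx": 0.35,"dy": 0,"dz": 0,"wx": 0,"wy": 0,"wz": 0,"jaw": 0.1}

```text
time: 23.85
tool_pos: [0.6096, -0.0773, -0.0021]
tcp_rot: [2.205, 2.237, -0.002]
wrist_force: [-3.9, -4.0, -0.9]
width: 0.183
```

apply_moves:
  targets:
    - {"dx": 0.35,"dy": -0.01,"dz": 0,"wx": 0,"wy": 0,"wz": 0,"jaw": 0.1}
    - {"dx": 0.35,"dy": 0,"dz": 0,"wx": 0,"wy": 0,"wz": 0,"jaw": 0.1}
    - {"dx": 0.35,"dy": -0.01,"dz": 0,"wx": 0,"wy": 0,"wz": 0,"jaw": 0.1}
    - {"dx": 0.35,"dy": 0,"dz": 0,"wx": 0,"wy": 0,"wz": 0,"jaw": 0.1}
    - {"dx": 0.35,"dy": 0,"dz": 0,"wx": 0,"wy": 0,"wz": 0,"jaw": 0.1}

```text
time: 24.35
tool_pos: [0.6082, -0.0247, -0.0021]
tcp_rot: [2.205, 2.237, -0.001]
wrist_force: [-3.9, -3.7, -1.0]
width: 0.174
```

Run:
```python
from h import *
st()
t=cams.read_camera('top'); crop(t,250,370,140,200,6,'t31'); w=wcam('w31')
```

```text
t 24.35 pos [ 0.6082 -0.0247 -0.0021] xang 90.81 z [-5.e-04 -8.e-04 -1.e+00] F [-3.9 -3.7 -1. ] w 0.174
```

View pics/t31.png

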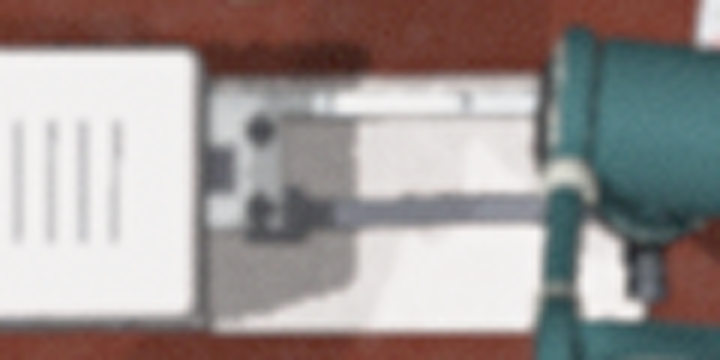

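View pics/w31.png

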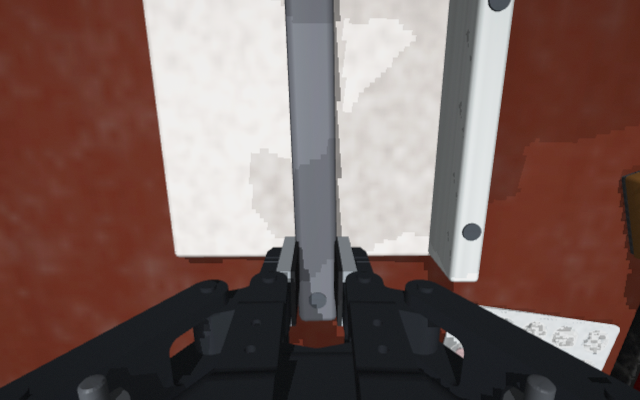

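apply_moves:
  targets:
    - {"dx": 0.35,"dy": -0.01,"dz": 0,"wx": 0,"wy": 0,"wz": 0,"jaw": 0.1}
    - {"dx": 0.35,"dy": 0,"dz": 0,"wx": 0,"wy": 0,"wz": 0,"jaw": 0.1}
    - {"dx": 0.35,"dy": -0.01,"dz": 0,"wx": 0,"wy": 0,"wz": 0,"jaw": 0.1}
    - {"dx": 0.35,"dy": 0,"dz": 0,"wx": 0,"wy": 0,"wz": 0,"jaw": 0.1}
    - {"dx": 0.35,"dy": 0,"dz": 0,"wx": 0,"wy": 0,"wz": 0,"jaw": 0.1}

```text
time: 24.95
tool_pos: [0.6069, 0.0274, -0.0021]
tcp_rot: [2.206, 2.237, -0.002]
wrist_force: [-2.9, -3.5, -1.4]
width: 0.181
```

apply_moves:
  targets:
    - {"dx": 0.35,"dy": -0.01,"dz": 0,"wx": 0,"wy": 0,"wz": 0,"jaw": 0.1}
    - {"dx": 0.35,"dy": 0,"dz": 0,"wx": 0,"wy": 0,"wz": 0,"jaw": 0.1}
    - {"dx": 0.35,"dy": -0.01,"dz": 0,"wx": 0,"wy": 0,"wz": 0,"jaw": 0.1}
    - {"dx": 0.3,"dy": 0,"dz": 0,"wx": 0,"wy": 0,"wz": 0,"jaw": 0.1}

```text
time: 25.35
tool_pos: [0.6059, 0.0687, -0.0021]
tcp_rot: [-2.206, -2.237, 0.001]
wrist_force: [-3.8, -3.2, -1.3]
width: 0.175
```

Run:
```python
from h import *
st(); w=wcam('w32')
```

```text
t 25.35 pos [ 0.6059  0.0687 -0.0021] xang 90.8 z [-4.e-04 -3.e-04 -1.e+00] F [-3.8 -3.2 -1.3] w 0.175
```

View pics/w32.png

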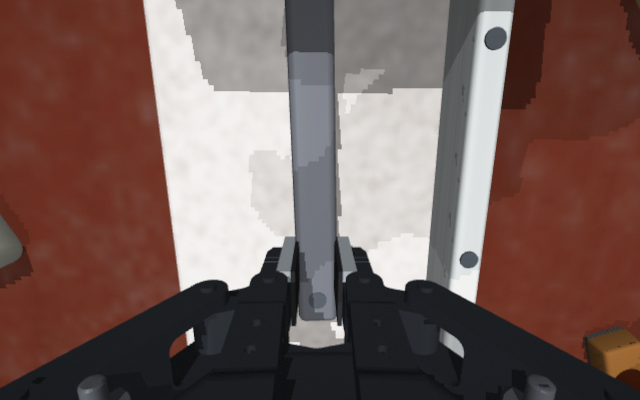

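apply_moves:
  targets:
    - {"dx": 0.25,"dy": 0,"dz": 0,"wx": 0,"wy": 0,"wz": 0,"jaw": 0.1}
    - {"dx": 0.25,"dy": -0.01,"dz": 0,"wx": 0,"wy": 0,"wz": 0,"jaw": 0.1}
    - {"dx": 0.15,"dy": 0,"dz": 0,"wx": 0,"wy": 0,"wz": 0,"jaw": 0.1}
    - {"dx": 0.1,"dy": 0,"dz": 0,"wx": 0,"wy": 0,"wz": 0,"jaw": 0.1}

```text
time: 25.8
tool_pos: [0.6053, 0.0912, -0.0021]
tcp_rot: [-2.205, -2.237, 0.0]
wrist_force: [-3.1, -4.0, -0.9]
width: 0.183
```

apply_moves:
  targets:
    - {"dx": 0.1,"dy": 0,"dz": 0,"wx": 0,"wy": 0,"wz": 0,"jaw": 0.1}
    - {"dx": 0.08,"dy": 0,"dz": 0,"wx": 0,"wy": 0,"wz": 0,"jaw": 0.1}

```text
time: 26.0
tool_pos: [0.6052, 0.0964, -0.0021]
tcp_rot: [-2.206, -2.237, 0.001]
wrist_force: [-3.5, -3.7, -1.3]
width: 0.173
```

apply_moves:
  targets:
    - {"dx": 0.08,"dy": 0,"dz": 0,"wx": 0,"wy": 0,"wz": 0,"jaw": 0.1}
    - {"dx": 0.08,"dy": 0,"dz": 0,"wx": 0,"wy": 0,"wz": 0,"jaw": 0.1}

```text
time: 26.2
tool_pos: [0.6051, 0.1011, -0.0021]
tcp_rot: [-2.206, -2.237, 0.001]
wrist_force: [-4.0, -3.6, -1.5]
width: 0.182
```

apply_moves:
  targets:
    - {"dx": 0.08,"dy": 0,"dz": 0,"wx": 0,"wy": 0,"wz": 0,"jaw": 0.1}
    - {"dx": 0.05,"dy": 0,"dz": 0,"wx": 0,"wy": 0,"wz": 0,"jaw": 0.1}

```text
time: 26.4
tool_pos: [0.605, 0.1016, -0.0023]
tcp_rot: [2.201, 2.237, -0.007]
wrist_force: [-2.5, -19.9, -0.0]
width: 0.177
```

The box met the stop: 20 N at y = 0.1016, against a predicted 0.0997. I ease the lip off sideways before withdrawing so it can't drag the box back.

apply_moves:
  targets:
    - {"dx": -0.1,"dy": -0.08,"dz": 0,"wx": 0,"wy": 0,"wz": 0,"jaw": 0.1}
    - {"dx": 0,"dy": -0.15,"dz": 0,"wx": 0,"wy": 0,"wz": 0,"jaw": 0.1}
    - {"dx": 0,"dy": -0.1,"dz": 0,"wx": 0,"wy": 0,"wz": 0,"jaw": 0.1}
    - {"dx": 0,"dy": 0,"dz": 0,"wx": 0,"wy": 0,"wz": 0,"jaw": 0.1}

```text
time: 26.8
tool_pos: [0.5972, 0.1015, -0.0011]
tcp_rot: [2.206, 2.232, 0.005]
wrist_force: [1.4, -6.4, -0.3]
width: 0.182
```

apply_moves:
  targets:
    - {"dx": -0.3,"dy": 0,"dz": 0,"wx": 0,"wy": 0,"wz": 0,"jaw": 0.1}
    - {"dx": -0.6,"dy": 0,"dz": 0,"wx": 0,"wy": 0,"wz": 0,"jaw": 0.1}
    - {"dx": -0.8,"dy": 0.01,"dz": 0,"wx": 0,"wy": 0,"wz": 0,"jaw": 0.1}
    - {"dx": -0.8,"dy": 0.01,"dz": 0,"wx": 0,"wy": 0,"wz": 0,"jaw": 0.1}
    - {"dx": -0.8,"dy": 0.01,"dz": 0,"wx": 0,"wy": 0,"wz": 0,"jaw": 0.1}

```text
time: 27.3
tool_pos: [0.5982, 0.0017, -0.0016]
tcp_rot: [2.206, 2.236, 0.002]
wrist_force: [0.4, 0.0, -0.8]
width: 0.175
```

apply_moves:
  targets:
    - {"dx": -1,"dy": 0.01,"dz": 0,"wx": 0,"wy": 0,"wz": 0,"jaw": 0.1}
    - {"dx": -1,"dy": 0.01,"dz": 0,"wx": 0,"wy": 0,"wz": 0,"jaw": 0.1}
    - {"dx": -1,"dy": 0.01,"dz": 0,"wx": 0,"wy": 0,"wz": 0,"jaw": 0.1}
    - {"dx": -1,"dy": 0.01,"dz": 0,"wx": 0,"wy": 0,"wz": 0,"jaw": 0.1}
    - {"dx": -1,"dy": 0,"dz": 0,"wx": 0,"wy": 0,"wz": 0,"jaw": 0.1}

```text
time: 27.8
tool_pos: [0.6013, -0.149, -0.0016]
tcp_rot: [2.206, 2.235, 0.002]
wrist_force: [0.5, 1.0, -0.7]
width: 0.179
```

Run:
```python
from h import *
st(); w=wcam('w33'); t=cams.read_camera('top'); np.savez('t33.npz',**t); crop(t,210,450,130,260,3,'t33'); st()
```

```text
t 27.8 pos [ 0.6013 -0.149  -0.0016] xang 90.73 z [ 1.8e-03  3.0e-04 -1.0e+00] F [ 0.5  1.  -0.7] w 0.179
t 27.9 pos [ 0.6019 -0.1513 -0.0013] xang 90.55 z [ 0.0028 -0.0011 -1.    ] F [-0.2  0.3 -0.6] w 0.18
```

View pics/t33.png

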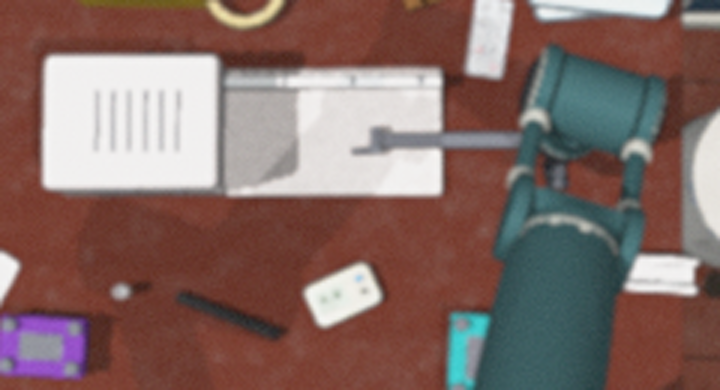

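View pics/w33.png

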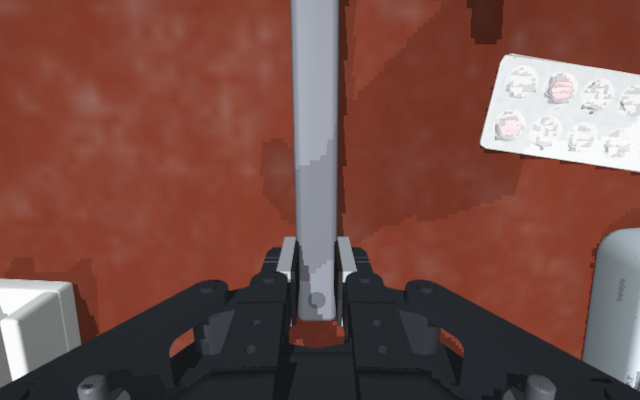

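apply_moves:
  targets:
    - {"dx": -0.5,"dy": 0,"dz": -0.6,"wx": 0,"wy": 0,"wz": 0,"jaw": 0.1}
    - {"dx": -0.9,"dy": -0.2,"dz": -0.4,"wx": 0,"wy": 0,"wz": 0,"jaw": 0.1}
    - {"dx": -0.9,"dy": -0.3,"dz": 0,"wx": 0,"wy": 0,"wz": 0,"jaw": 0.1}
    - {"dx": -0.9,"dy": -0.3,"dz": 0,"wx": 0,"wy": 0,"wz": 0,"jaw": 0.1}
    - {"dx": -0.8,"dy": -0.2,"dz": 0,"wx": 0,"wy": 0,"wz": 0,"jaw": 0.1}

```text
time: 28.4
tool_pos: [0.5724, -0.2683, 0.0284]
tcp_rot: [2.206, 2.236, 0.002]
wrist_force: [0.1, 0.2, 0.4]
width: 0.181
```

apply_moves:
  targets:
    - {"dx": 0,"dy": 0,"dz": 0.5,"wx": 0,"wy": 0,"wz": 0,"jaw": 0.1}
    - {"dx": 0,"dy": 0,"dz": 0.5,"wx": 0,"wy": 0,"wz": 0,"jaw": 0.1}
    - {"dx": 0,"dy": 0,"dz": 0.2,"wx": 0,"wy": 0,"wz": 0,"jaw": 0.1}
    - {"dx": 0,"dy": 0,"dz": 0,"wx": 0,"wy": 0,"wz": 0,"jaw": 0.1}

```text
time: 28.8
tool_pos: [0.5709, -0.2652, -0.0106]
tcp_rot: [-2.201, -2.235, 0.002]
wrist_force: [-0.6, 0.2, -1.0]
width: 0.178
```

Run:
```python
from h import *
st(); w=wcam('w34'); P=cloud(w); st()
print([P[v,316].round(4).tolist() for v in (10,60,120,200,250)])
t=cams.read_camera('top'); crop(t,310,450,140,240,5,'t34')
```

```text
t 28.8 pos [ 0.5709 -0.2652 -0.0106] xang 90.86 z [-0.0041  0.0026 -1.    ] F [-0.6  0.2 -1. ] w 0.178
t 28.85 pos [ 0.5718 -0.2657 -0.0096] xang 90.87 z [-0.0025  0.0016 -1.    ] F [0.6 0.1 0.2] w 0.182
[[0.5689, -0.1647, 0.0198], [0.5691, -0.1816, 0.0203], [0.5695, -0.2033, 0.0202], [0.57, -0.2353, 0.0208], [0.5703, -0.2577, 0.0202]]
```

View pics/t34.png

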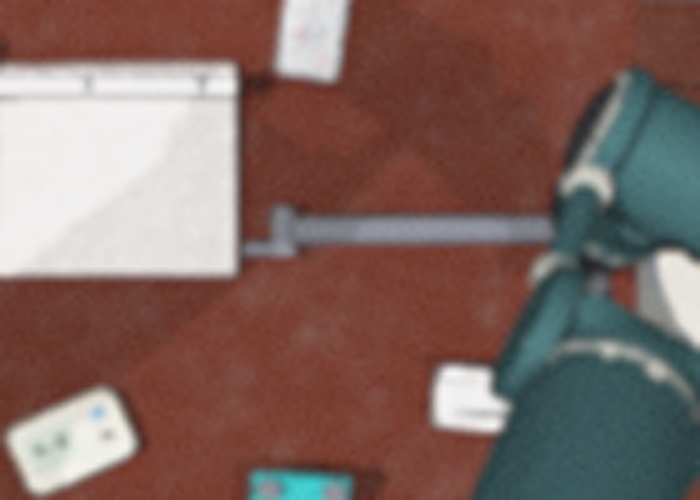

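apply_moves:
  targets:
    - {"dx": -0.37,"dy": 0,"dz": 0,"wx": 0,"wy": 0,"wz": 0,"jaw": 0.1}
    - {"dx": 0,"dy": 0,"dz": 0.08,"wx": 0,"wy": 0,"wz": 0,"jaw": 0.1}
    - {"dx": 0,"dy": 0,"dz": 0.08,"wx": 0,"wy": 0,"wz": 0,"jaw": 0.1}
    - {"dx": 0,"dy": 0,"dz": 0.04,"wx": 0,"wy": 0,"wz": 0,"jaw": 0.1}
    - {"dx": 0,"dy": 0,"dz": 0,"wx": 0,"wy": 0,"wz": 0,"jaw": 0.1}

```text
time: 29.4
tool_pos: [0.5725, -0.2783, -0.0143]
tcp_rot: [-2.206, -2.236, 0.0]
wrist_force: [0.3, -0.6, -0.9]
width: 0.18
```

apply_moves:
  targets:
    - {"dx": 0,"dy": 0,"dz": 0.04,"wx": 0,"wy": 0,"wz": 0,"jaw": 0.1}
    - {"dx": 0,"dy": 0,"dz": 0,"wx": 0,"wy": 0,"wz": 0,"jaw": 0.1}

```text
time: 29.6
tool_pos: [0.5728, -0.2784, -0.0147]
tcp_rot: [-2.206, -2.237, 0.0]
wrist_force: [-1.6, 1.0, 1.9]
width: 0.179
```

Run:
```python
from h import *
st(); w=wcam('w35'); P=cloud(w)
print([P[v,310:321].mean(0).round(4).tolist() for v in (10,60,120,200,250)])
```

```text
t 29.6 pos [ 0.5728 -0.2784 -0.0147] xang 90.81 z [-1.e-04  1.e-04 -1.e+00] F [-1.6  1.   1.9] w 0.179
[[0.5704, -0.178, 0.0162], [0.5706, -0.1947, 0.0162], [0.5708, -0.216, 0.0285], [0.5714, -0.2485, 0.0161], [0.5717, -0.2708, 0.0161]]
```

On the desk (top at z = 0.016 along its length, light contact). I release and rise.

apply_moves:
  targets:
    - {"dx": 0,"dy": 0,"dz": 0,"wx": 0,"wy": 0,"wz": 0,"jaw": 0.45}
    - {"dx": 0,"dy": 0,"dz": 0,"wx": 0,"wy": 0,"wz": 0,"jaw": 0.45}
    - {"dx": 0,"dy": 0,"dz": 0,"wx": 0,"wy": 0,"wz": 0,"jaw": 0.45}
    - {"dx": 0,"dy": 0,"dz": -0.8,"wx": 0,"wy": 0,"wz": 0,"jaw": 0.45}
    - {"dx": 0,"dy": 0,"dz": -1,"wx": 0,"wy": 0,"wz": 0,"jaw": 0.45}

```text
time: 30.15
tool_pos: [0.5709, -0.2774, 0.037]
tcp_rot: [-2.202, -2.234, 0.002]
wrist_force: [0.9, 0.6, -0.1]
width: 0.449
```

apply_moves:
  targets:
    - {"dx": 0,"dy": 0,"dz": -1,"wx": 0,"wy": 0,"wz": 0,"jaw": 0.45}
    - {"dx": 0,"dy": 0,"dz": -1,"wx": 0,"wy": 0,"wz": 0,"jaw": 0.45}
    - {"dx": 0,"dy": 0,"dz": -1,"wx": 0,"wy": 0,"wz": 0,"jaw": 0.45}
    - {"dx": 0,"dy": 0,"dz": -1,"wx": 0,"wy": 0,"wz": 0,"jaw": 0.45}
    - {"dx": 0,"dy": 0,"dz": 0,"wx": 0,"wy": 0,"wz": 0,"jaw": 0.45}

```text
time: 30.65
tool_pos: [0.5762, -0.2803, 0.1648]
tcp_rot: [2.199, 2.23, 0.005]
wrist_force: [1.1, -0.3, -0.4]
width: 0.451
```

Run:
```python
from h import *
s=st(); print(s['q'].round(3)); w=wcam('w36'); P=cloud(w)
```

```text
t 30.65 pos [ 0.5762 -0.2803  0.1648] xang 90.8 z [ 0.009  -0.0047 -0.9999] F [ 1.1 -0.3 -0.4] w 0.451
[-0.492  0.225  1.739  0.     1.167 -0.506]
```

View pics/w36.png

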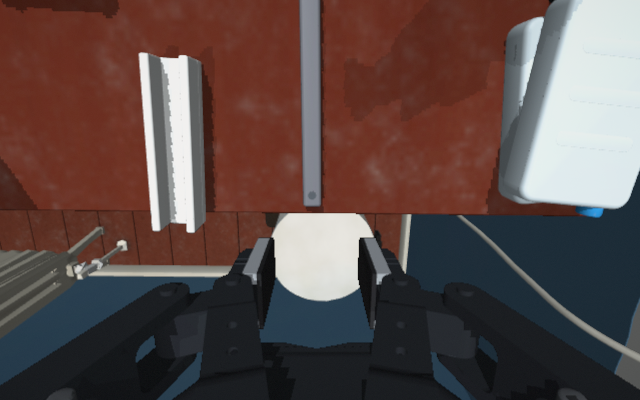

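The stick lies flat and fully on the desk: its tail is at row 206 and the desk edge at row 211. The sideways release could have dragged the rear of the box, so I want to look under the hood. For that I tilt the wrist.

apply_moves:
  targets:
    - {"dx": 1,"dy": 0.1,"dz": -0.3,"wx": 0,"wy": 0,"wz": 0,"jaw": 0.2}
    - {"dx": 1,"dy": 0.1,"dz": -0.3,"wx": 0,"wy": 0,"wz": 0,"jaw": 0.2}
    - {"dx": 1,"dy": 0.1,"dz": -0.3,"wx": 0,"wy": 0,"wz": 0,"jaw": 0}
    - {"dx": 1,"dy": 0.1,"dz": -0.3,"wx": 0,"wy": 0,"wz": 0,"jaw": 0}
    - {"dx": 1,"dy": 0.1,"dz": -0.3,"wx": 0,"wy": 0,"wz": 0,"jaw": 0}

```text
time: 31.2
tool_pos: [0.5846, -0.1269, 0.2018]
tcp_rot: [-2.204, -2.235, 0.002]
wrist_force: [0.0, 0.1, 0.7]
width: -0.003
```

apply_moves:
  targets:
    - {"dx": 1,"dy": 0.1,"dz": 0,"wx": 0,"wy": 0,"wz": 0,"jaw": 0}
    - {"dx": 1,"dy": 0.1,"dz": 0,"wx": 0,"wy": 0,"wz": 0,"jaw": 0}
    - {"dx": 1,"dy": 0.1,"dz": 0,"wx": 0,"wy": 0,"wz": 0,"jaw": 0}
    - {"dx": 1,"dy": 0.1,"dz": 0,"wx": 0,"wy": 0,"wz": 0,"jaw": 0}
    - {"dx": 0.5,"dy": 0,"dz": 0,"wx": 0,"wy": 0,"wz": 0,"jaw": 0}

```text
time: 31.7
tool_pos: [0.5948, 0.009, 0.2017]
tcp_rot: [-2.202, -2.237, 0.003]
wrist_force: [-1.0, -0.1, 0.7]
width: -0.001
```

apply_moves:
  targets:
    - {"dx": 0,"dy": 0,"dz": 0,"wx": 0,"wy": 0.9,"wz": 0,"jaw": 0}
    - {"dx": 0,"dy": 0,"dz": 0,"wx": 0,"wy": 0.9,"wz": 0,"jaw": 0}
    - {"dx": 0,"dy": 0,"dz": 0,"wx": 0,"wy": 0.9,"wz": 0,"jaw": 0}
    - {"dx": 0,"dy": 0,"dz": 0,"wx": 0,"wy": 0.9,"wz": 0,"jaw": 0}

```text
time: 32.1
tool_pos: [0.5955, 0.0066, 0.2032]
tcp_rot: [-1.998, -2.026, -0.384]
wrist_force: [0.1, -0.4, -0.7]
width: -0.0
```

Run:
```python
from h import *
s=st(); print(s['q'].round(3))
```

```text
t 32.1 pos [0.5955 0.0066 0.2032] xang 90.81 z [-0.0055  0.3712 -0.9285] F [ 0.1 -0.4 -0.7] w -0.0
[-0.255  0.168  1.783  0.379  1.315 -0.389]
```

apply_moves:
  targets:
    - {"dx": 0,"dy": 0,"dz": 0,"wx": 0,"wy": 0.9,"wz": 0,"jaw": 0}
    - {"dx": 0,"dy": 0,"dz": 0,"wx": 0,"wy": 0.9,"wz": 0,"jaw": 0}
    - {"dx": 0,"dy": 0,"dz": 0,"wx": 0,"wy": 0.9,"wz": 0,"jaw": 0}
    - {"dx": 0,"dy": 0,"dz": 0,"wx": 0,"wy": 0.9,"wz": 0,"jaw": 0}
    - {"dx": 0,"dy": 0,"dz": 0,"wx": 0,"wy": 0.9,"wz": 0,"jaw": 0}

```text
time: 32.6
tool_pos: [0.5955, 0.006, 0.2029]
tcp_rot: [-1.704, -1.725, -0.772]
wrist_force: [1.0, 0.3, -0.5]
width: 0.002
```

Run:
```python
from h import *
s=st(); print(s['q'].round(3)); w=wcam('w37'); print(w['eye'])
```

```text
t 32.6 pos [0.5955 0.006  0.2029] xang 90.69 z [-0.01    0.7523 -0.6587] F [ 1.   0.3 -0.5] w 0.002
[-0.462  0.339  1.765  0.733  1.532 -0.698]
[ 0.59613115 -0.07323709  0.35965554]
```

View pics/w37.png

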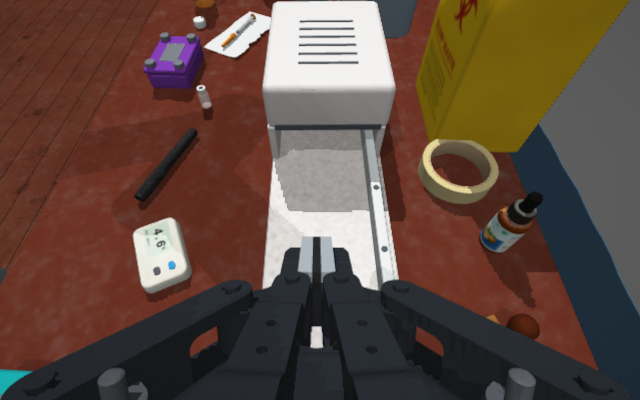

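apply_moves:
  targets:
    - {"dx": 0,"dy": 0,"dz": 0,"wx": 0,"wy": 0.9,"wz": 0,"jaw": 0}
    - {"dx": 0,"dy": 0,"dz": 0,"wx": 0,"wy": 0.9,"wz": 0,"jaw": 0}
    - {"dx": 0,"dy": 0,"dz": 0,"wx": 0,"wy": 0.9,"wz": 0,"jaw": 0}
    - {"dx": -0.7,"dy": 0,"dz": 0.6,"wx": 0,"wy": 0,"wz": 0,"jaw": 0}
    - {"dx": -0.7,"dy": 0,"dz": 0.6,"wx": 0,"wy": 0,"wz": 0,"jaw": 0}

```text
time: 33.15
tool_pos: [0.5953, 0.0208, 0.1484]
tcp_rot: [-1.515, -1.534, -0.958]
wrist_force: [0.0, 0.7, 0.1]
width: 0.001
```

apply_moves:
  targets:
    - {"dx": -0.7,"dy": 0,"dz": 0.6,"wx": 0,"wy": 0,"wz": 0,"jaw": 0}
    - {"dx": -0.7,"dy": 0,"dz": 0.6,"wx": 0,"wy": 0,"wz": 0,"jaw": 0}
    - {"dx": 0,"dy": 0,"dz": 0,"wx": 0,"wy": 0,"wz": 0,"jaw": 0}

```text
time: 33.45
tool_pos: [0.5921, 0.038, 0.0928]
tcp_rot: [-1.513, -1.528, -0.952]
wrist_force: [-0.9, -0.4, 0.0]
width: 0.001
```

Run:
```python
from h import *
s=st(); print(s['q'].round(3)); w=wcam('w38'); print(w['eye']); crop(w,200,440,40,220,3,'w38c')
```

```text
t 33.45 pos [0.5921 0.038  0.0928] xang 89.84 z [-0.0178  0.9052 -0.4246] F [-0.9 -0.4  0. ] w 0.001
[-0.495  0.605  1.808  0.908  1.55  -0.944]
[ 0.5946666  -0.08143133  0.22145126]
```

View pics/w38.png

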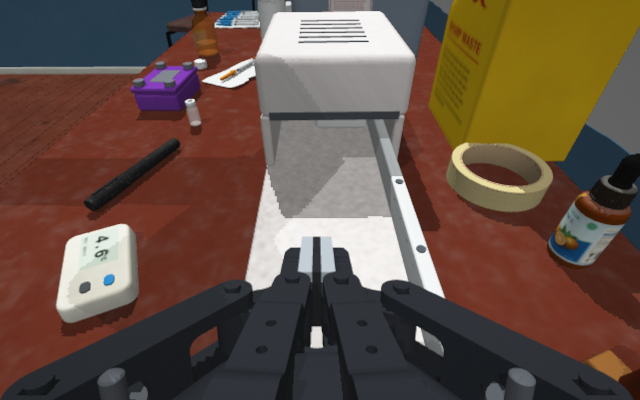

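apply_moves:
  targets:
    - {"dx": -0.5,"dy": 0,"dz": 0.2,"wx": 0,"wy": 0,"wz": 0,"jaw": 0}
    - {"dx": -0.5,"dy": 0,"dz": 0.2,"wx": 0,"wy": 0,"wz": 0,"jaw": 0}
    - {"dx": -0.3,"dy": 0,"dz": 0.1,"wx": 0,"wy": 0,"wz": 0,"jaw": 0}
    - {"dx": 0,"dy": 0,"dz": 0,"wx": 0,"wy": 0,"wz": 0,"jaw": 0}

```text
time: 33.9
tool_pos: [0.5947, 0.0331, 0.0539]
tcp_rot: [-1.513, -1.532, -0.958]
wrist_force: [-0.0, 0.3, 0.6]
width: 0.0
```

Run:
```python
from h import *
s=st(); w=wcam('w39'); print(w['eye']); crop(w,230,430,60,190,4,'w39c'); P=cloud(w)
for v in range(96,128,3): print(v,[tuple(P[v,u].round(3)) for u in (320,335,350,360)])
```

```text
t 33.9 pos [0.5947 0.0331 0.0539] xang 90.49 z [-0.0134  0.905  -0.4252] F [-0.   0.3  0.6] w 0.0
[ 0.59621975 -0.08625362  0.18255904]
96 [(np.float64(0.595), np.float64(0.313), np.float64(0.014)), (np.float64(0.613), np.float64(0.314), np.float64(0.014)), (np.float64(0.632), np.float64(0.312), np.float64(0.015)), (np.float64(0.645), np.float64(0.314), np.float64(0.014))]
99 [(np.float64(0.595), np.float64(0.311), np.float64(0.011)), (np.float64(0.613), np.float64(0.31), np.float64(0.012)), (np.float64(0.632), np.float64(0.311), np.float64(0.011)), (np.float64(0.645), np.float64(0.312), np.float64(0.011))]
102 [(np.float64(0.595), np.float64(0.302), np.float64(0.011)), (np.float64(0.613), np.float64(0.303), np.float64(0.011)), (np.float64(0.632), np.float64(0.303), np.float64(0.011)), (np.float64(0.644), np.float64(0.303), np.float64(0.011))]
105 [(np.float64(0.595), np.float64(0.295), np.float64(0.01)), (np.float64(0.613), np.float64(0.294), np.float64(0.011)), (np.float64(0.631), np.float64(0.294), np.float64(0.011)), (np.float64(0.643), np.float64(0.295), np.float64(0.011))]
108 
[... 970 characters left out ...]
.595), np.float64(0.253), np.float64(0.011)), (np.float64(0.612), np.float64(0.254), np.float64(0.011)), (np.float64(0.629), np.float64(0.255), np.float64(0.011)), (np.float64(0.64), np.float64(0.255), np.float64(0.011))]
123 [(np.float64(0.595), np.float64(0.247), np.float64(0.011)), (np.float64(0.612), np.float64(0.249), np.float64(0.01)), (np.float64(0.628), np.float64(0.248), np.float64(0.011)), (np.float64(0.639), np.float64(0.248), np.float64(0.011))]
126 [(np.float64(0.595), np.float64(0.241), np.float64(0.01)), (np.float64(0.611), np.float64(0.241), np.float64(0.01)), (np.float64(0.628), np.float64(0.241), np.float64(0.011)), (np.float64(0.639), np.float64(0.241), np.float64(0.011))]
```

View pics/w39c.png

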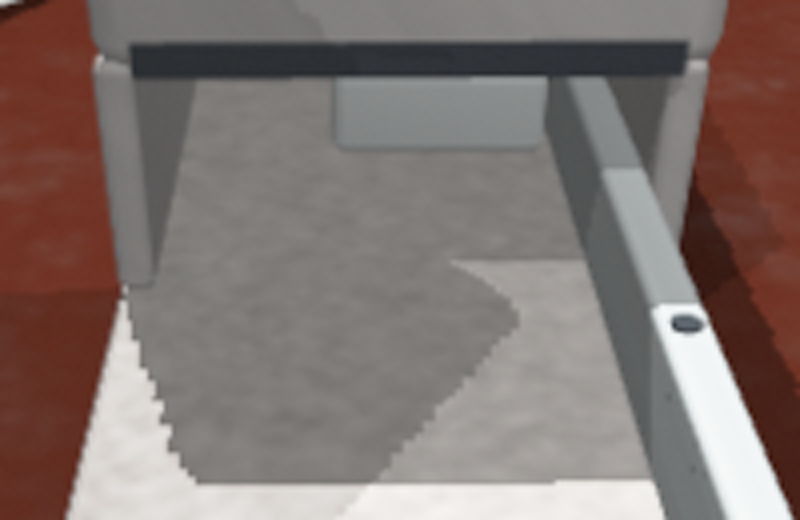

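Run:
```python
from h import *
w=ld('w39'); P=cloud(w)
for v in (84,88,92,95): print(v,[(u,tuple(P[v,u].round(4))) for u in (312,313,314,315,316,363,364,365,366,367,368,369,371)])
crop(w,300,390,70,110,8,'w39d')
```

```text
84 [(312, (np.float64(0.5836), np.float64(0.3597), np.float64(0.0113))), (313, (np.float64(0.586), np.float64(0.3172), np.float64(0.0276))), (314, (np.float64(0.5873), np.float64(0.3138), np.float64(0.0289))), (315, (np.float64(0.5885), np.float64(0.3147), np.float64(0.0286))), (316, (np.float64(0.5898), np.float64(0.313), np.float64(0.0293))), (363, (np.float64(0.647), np.float64(0.3129), np.float64(0.0294))), (364, (np.float64(0.6483), np.float64(0.3135), np.float64(0.0292))), (365, (np.float64(0.6496), np.float64(0.3143), np.float64(0.0289))), (366, (np.float64(0.651), np.float64(0.3158), np.float64(0.0283))), (367, (np.float64(0.654), np.float64(0.3284), np.float64(0.0235))), (368, (np.float64(0.6541), np.float64(0.3202), np.float64(0.0266))), (369, (np.float64(0.6544), np.float64(0.314), np.float64(0.029))), (371, (np.float64(0.6546), np.float64(0.2992), np.float64(0.0347)))]
88 [(312, (np.float64(0.5839), np.float64(0.3454), np.float64(0.0114))), (313, (np.float64(0.586), np.float64(0.3174), np.float64(0.0225))), (314, (np.float64(0.5873), np.float64(0.3139), np.float64(0.0239)
[... 1787 characters left out ...]
t64(0.0152))), (315, (np.float64(0.5885), np.float64(0.3129), np.float64(0.0154))), (316, (np.float64(0.5897), np.float64(0.313), np.float64(0.0154))), (363, (np.float64(0.6482), np.float64(0.3134), np.float64(0.0154))), (364, (np.float64(0.6497), np.float64(0.3147), np.float64(0.0148))), (365, (np.float64(0.652), np.float64(0.3228), np.float64(0.0115))), (366, (np.float64(0.6535), np.float64(0.3241), np.float64(0.0109))), (367, (np.float64(0.6547), np.float64(0.3239), np.float64(0.011))), (368, (np.float64(0.6544), np.float64(0.313), np.float64(0.0155))), (369, (np.float64(0.6545), np.float64(0.3052), np.float64(0.0188))), (371, (np.float64(0.6547), np.float64(0.2909), np.float64(0.0248)))]
```

View pics/w39d.png

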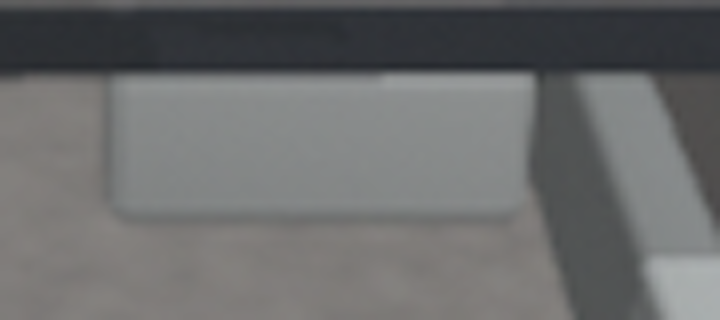

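The box's rear face is at y ≈ 0.3135 (home predicts 0.3135) and square, with its side on the fence line at x ≈ 0.654. I back the hand away and do a last check of the scene.

apply_moves:
  targets:
    - {"dx": 0.9,"dy": 0,"dz": -0.5,"wx": 0,"wy": 0,"wz": 0,"jaw": 0}
    - {"dx": 0.9,"dy": 0,"dz": -0.5,"wx": 0,"wy": 0,"wz": 0,"jaw": 0}
    - {"dx": 0.9,"dy": 0,"dz": -0.5,"wx": 0,"wy": 0,"wz": 0,"jaw": 0}
    - {"dx": 0.9,"dy": 0,"dz": -0.5,"wx": 0,"wy": 0,"wz": 0,"jaw": 0}
    - {"dx": 0,"dy": 0,"dz": 0,"wx": 0,"wy": 0,"wz": 0,"jaw": 0}

```text
time: 34.45
tool_pos: [0.5981, 0.0236, 0.1843]
tcp_rot: [-1.513, -1.542, -0.967]
wrist_force: [0.2, -0.2, 0.3]
width: -0.002
```

apply_moves:
  targets:
    - {"dx": 0,"dy": 0,"dz": 0,"wx": 0,"wy": 0,"wz": 0,"jaw": 0}
    - {"dx": 0,"dy": 0,"dz": 0,"wx": 0,"wy": 0,"wz": 0,"jaw": 0}

```text
time: 34.65
tool_pos: [0.595, 0.0251, 0.178]
tcp_rot: [-1.513, -1.533, -0.959]
wrist_force: [-0.3, -0.0, -0.7]
width: 0.003
```

Run:
```python
from h import *
s=st(); t=cams.read_camera('top'); crop(t,200,450,100,280,3,'t40'); s=cams.read_camera('scene'); save(s['color'],'s40')
```

```text
t 34.65 pos [0.595  0.0251 0.178 ] xang 90.67 z [-0.0133  0.9048 -0.4257] F [-0.3 -0.  -0.7] w 0.003
```

View pics/t40.png

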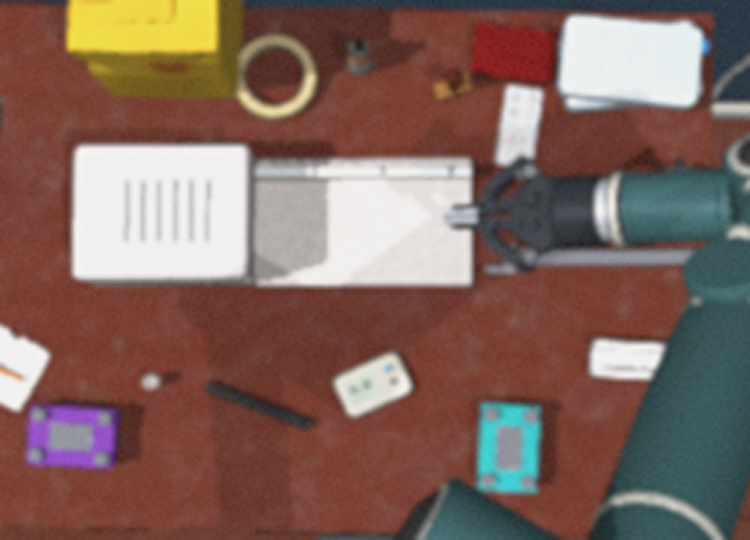

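View pics/s40.png

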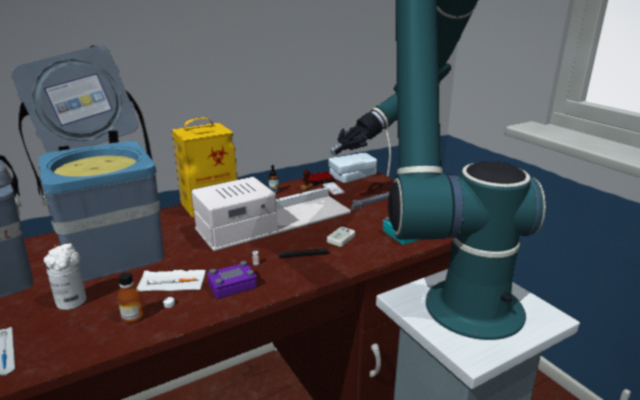

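The stick lies on the desk with its lip clear of the plate, at about (485,268) in the crop. The bystanders are where they were, and the robot touches nothing.

```bash
python3 -c "
from workcell import job
print(job.finish_job())"
```

```text
the job is handed in; nothing more can be done
None
```

The job is done and handed in at about 35 s on the robot's clock; no verdict was given.

**What I did**
- **Sealing:** I pressed all four caps to their stops, to about 25–42 N on the wrist. The shut fingertips end about 21 mm short of the reported tool point, so I found contact by force and depth.
- **Fence:** I pushed the box square against the fence, stopping at 12 N.
- **Stick:** I lifted it straight up by its neck, laid it flat on the desk and let go. I then took it again about 26 mm from its tail.
- **Feeding:** I fed the box along the fence with 3–5 N of side pressure until it met the stop, where the force rose to 20 N.
- **Finish:** I eased the lip off sideways, withdrew the stick, laid it flat on the bare desk and moved the hand clear.

**Last checks**
- **Box:** A wrist-camera look under the hood showed its rear face at y ≈ 0.3135, where a box at home should be. It was square, with its side on the fence line to within about 1–2 mm, limited by its rounded edges and the pixel size.
- **Scene:** The stick lay fully on the desk, and the bystanders in view were where they had been.

**What disagreed**
- The sideways release happened with 6–20 N still on the box's rear face. The look under the hood showed no shift, but it could not rule out a gap under a millimetre.
- The stick turned about 1° in the grip under the side pressure.

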